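Set out the media for two specimens

TASK

Set out the plating work on the bench mat, square to the mat and with about 3 cm clear between each pot and what stands in front of or behind it: the red dish straight in front of the orange-lidded pot with the brown dish squarely on top of it, the green dish straight in front of the blue-lidded pot and the brown broth bottle straight behind that pot, and the purple-capped saline bottle, which both specimens share, midway between the two pots. Front means the mat's long edge nearer the robot; everything stands upright on the mat, and nothing is dropped. Leave the three pots and the straw-yellow dish as they are, neither pushed, twisted nor tipped.

Things in the scene. Friction and masses are not known exactly. Their poses are not given: they have to be found in the camera images.
- mat: pale blue-green bench mat with a darker border, 300 mm (its x, front to back) by 360 mm (its y, the long way) and 2 mm thick, fixed to the bench, its surface 2 mm above the bench. Origin: centre of its underside. It lies turned by up to 0.2 rad. Its front is the long edge nearer the robot, so +x of the mat points to its back, away from the robot, and +y to the left as the robot sees it.
- pot_orange: specimen pot with an orange screw lid, round: clear body 43 mm across, lid 48 mm across (the widest part), 60 mm high overall; loose, about 90 g, on the mat, on its left or right half, 120 to 130 mm sideways from the mat's centre line. Origin: centre of its underside, z up, its x and y axes parallel to the mat's; its white writing panel faces the front (-x). Stays where it is.
- pot_blue: specimen pot with a blue screw lid, round: clear body 43 mm across, lid 48 mm across (the widest part), 60 mm high overall; loose, about 90 g, on the mat, on the other half than the orange-lidded pot, 120 to 130 mm sideways from the mat's centre line. Origin: centre of its underside, z up, its x and y axes parallel to the mat's; its white writing panel faces the front (-x). Stays where it is.
- pot_white: specimen pot with a white screw lid, round: clear body 43 mm across, lid 48 mm across (the widest part), 60 mm high overall; loose, about 90 g, standing on the bench behind the mat. Origin: centre of its underside, z up. A bystander, not part of this job: leave it alone.
- dish_red: culture dish with its clear lid on, a disc 60 mm across and 15 mm high, filled with dark red blood agar; loose, about 35 g, lying flat on the bench at the start. Origin: centre of its underside, z up; it is round, its yaw means nothing. Can be gripped across its whole diameter.
- dish_brown: culture dish with its clear lid on, a disc 60 mm across and 15 mm high, filled with dark brown chocolate agar; loose, about 35 g, lying flat on the bench at the start. Origin: centre of its underside, z up; it is round, its yaw means nothing. Can be gripped across its whole diameter.
- dish_green: culture dish with its clear lid on, a disc 60 mm across and 15 mm high, filled with green selective agar; loose, about 35 g, lying flat on the bench at the start. Origin: centre of its underside, z up; it is round, its yaw means nothing. Can be gripped across its whole diameter.
- dish_straw: culture dish with its clear lid on, a disc 60 mm across and 15 mm high, filled with pale straw-yellow agar; loose, about 35 g, lying flat on the bench at the start. Origin: centre of its underside, z up; it is round, its yaw means nothing. Can be gripped across its whole diameter. A bystander, not part of this job: leave it alone.
- broth: brown glass broth bottle with a black cap and a paper band: body 32 mm across up to 58 mm above its foot, cap 27 mm across, 85 mm high overall; loose, about 70 g, standing on the bench at the start. Origin: centre of its underside, z up; round, its yaw means nothing. Grip it by its body.
- saline: clear saline bottle with a purple cap and a purple line on its paper band: body 40 mm across up to 60 mm above its foot, cap 25 mm across, 90 mm high overall; loose, about 100 g, standing on the bench at the start. Origin: centre of its underside, z up; round, its yaw means nothing. Grip it by its body.

How it is judged:
By the outcome, as a careful person would: the job done as asked, in the order asked, and still so for the second after the job is handed in, with the robot touching nothing.
It also fails if it takes over 128 s, if anything falls off the work surface, if the arm or the gripper's body presses on something with over 40 N, if the wrist force passes 120 N, or if a joint passes its speed limit or range.

ROBOT

A 6-joint arm with a two-finger parallel gripper is mounted at the origin on the work surface. World frame = base frame: x ahead of the robot, y to its left, z up, the work surface at z = 0. Lengths are in m, angles in rad, forces in N, time in s.
With the tool pointing down it reaches from about 0.3 to 0.875 m from the base axis. Payload 4.2 kg.
Tool frame: the origin (TCP) lies midway between the tips of the shut fingers; the grasp point (between the pads) lies 19 mm behind it; z points along the fingers, x is the direction in which the jaws open and shut, and the axes are right-handed (so a half turn about z gives the same grasp; the last joint's range is limited). The gripper opens to 85 mm and grips with 20 to 120 N. Pads are 22 mm wide; open, the fingers measure 114 mm over their backs; the gripper's body (76 mm by 85 mm) begins 54 mm behind the grasp point. The pads swing forward as they close: fully open they stand 13 mm farther back than shut.
Start: joints at [-1.347, 0.32, 1.565, -0, 1.257, -0.02], TCP at [0.139, -0.558, 0.231] pointing down, gripper open.
Joint ranges: [-3.11, 3.11], [-0.84, 2.01], [0.21, 2.61], [-1.34, 4.49], [0.05, 2.63], [-2.56, 2.56]. Speed limits (rad/s): [2.57, 2.57, 3.14, 3.14, 3.14, 3.14].

INTERFACE

Orientations are given as a 3x3 rotation matrix whose columns are the frame's x, y, z axes.
In Python, from cell import * gives the robot as it stands. The module is installed in compiled form; this text tells all that it offers.
- The arm moves only by the tool apply_moves, never from a script. Its argument "plan" is a list of rows, each an object with "fingers": the opening, from -1 (shut) to 1 (fully open); "translation": the shift along the tool's x, y, z in m, a list of three; "rotation": the turn, a rotation vector about the tool's x, y, z in degrees, a list of three. In form: [{"fingers": fingers, "translation": [x, y, z], "rotation": [rx, ry, rz]}, ...]. A call has exactly 5 rows; each row is the pose to reach, as a shift and turn from the pose commanded when the call began, along the tool's axes at that moment; what a row does not reach only later rows make up. A row lasts 1/8 s, in which the tool goes at most 62.5 mm and 10.7 degrees, less where a joint would pass 70% of its speed; a pose out of reach is approached as far as the arm can. A call with a gripper value outside its range is refused whole. The fingers move at their own pace and stop on an object; "squeeze" is the grip in N (left out, the last holds). Time passes only in rows, so rows that repeat a pose let the fingers close, or fill a call up. It gives the time, the measured TCP pose, the force and the opening at its end, in the units of the state.
- get_state(): the state, without advancing time (a new reading comes with each control period).
- capture(name): name is "scene" or "top" or "wrist"; returns (picture, depth): 400x640x3 uint8, red, green, blue; 400x640 float32, m along the optical axis (not along the pixel's ray), 0 where there is no reading.
- get_calibration(name): a dict with "fx", "fy", "cx", "cy" (pixels), "cam_to_world" (4x4, takes a point from camera to world coordinates); the wrist camera has in their place "hand_eye" (4x4, takes a point from camera to tool coordinates, whose origin is the TCP and whose axes are the tool frame's). Camera axes: x right, y down, z forward; pixel columns grow to the right and rows downward; lengths in m; the calibration is good to about 2 mm. A picture is of the moment at which its call begins: read the wrist's pose just before it. get_calibration takes no time and is no camera call.
- finish_job(): hands the job in, once; it reports no verdict.
Trained networks look in the newest picture that a camera, given by its name, has taken for a name from the list of things; names that differ only in an ending like _2 or _b are one class to them, and where a whole thing is asked for, a point or a joint stands for the part that bears it (a point fixed in the world has none). Each returns a list of dicts, best first, with "p" (0 to 1); they miss things now and then, are a little off and sometimes report something else, mostly with a low value. They report only what shows in the picture. A call takes as long as a camera call.
- spot_in(camera, label): "box" ([centre column, centre row, width, height] in pixels, round what is visible of it).
The state is a dict: "clock": time; "qpos": joint angles; "qvel": joint speeds; "joint_efforts": joint torques, N m; "tool_pos": TCP position; "ee_rot": TCP orientation; "contact_force": force on the tool from outside, world axes, zero at the start; "wrist_torque": the same for the moment, N m; "width": finger opening in m.
Only numpy, scipy, OpenCV 4.12 (cv2) and the standard library are available. Lean on these libraries where they do the work, as an engineer would, in place of code of your own. Each camera call takes 0.05 s, during which the arm holds its last target.

## Working session

There is one attempt and no reset: what is moved stays moved. The work goes in short steps, Python scripts to look and compute and a tool call to move; the robot and the scene stay as the last step left them, time stands still between calls to the robot, and variables do not carry over. Pictures are saved under pics/ and viewed, and the job is handed in when it is done.

Besides the shell and the picture viewer there is one more tool, called after "Call:" as a command line: name --argument value ..., lists and objects as JSON in quotes. apply_moves: Moves the arm, as the interface text tells. Its arguments: {"type":"object","properties":{"plan":{"type":"array"},"squeeze":{"type":"number"}},"required":["plan"]}

```bash
mkdir -p pics
python3 - <<'E'
from cell import *
import cv2
s=get_state(); print(s)
for n in("scene","top","wrist"):
    p,d=capture(n); cv2.imwrite(f"pics/{n}0.png",p[:,:,::-1]); print(n,get_calibration(n))
E
```

```text
{'clock': 0.0, 'qpos': array([-1.34697066e+00,  3.20255888e-01,  1.56569572e+00, -3.99670533e-06,
        1.25741050e+00, -2.00055485e-02]), 'qvel': array([-2.20118223e-04,  1.33226531e-03, -1.28751304e-04, -1.28338971e-05,
       -5.81894785e-04,  1.10745074e-04]), 'joint_efforts': array([ 6.74318981e-04, -4.15527606e+01, -2.34162980e+01, -8.24554206e-06,
        8.27635056e-03, -9.25818568e-06]), 'tool_pos': array([ 0.13870484, -0.5575117 ,  0.23049648]), 'ee_rot': array([[ 2.41423121e-01, -9.70419868e-01, -3.96457766e-04],
       [-9.70418336e-01, -2.41423445e-01,  1.72447160e-03],
       [-1.76917570e-03, -3.15974316e-05, -9.99998435e-01]]), 'contact_force': array([-1.19091144, -0.81704323,  0.23618925]), 'wrist_torque': array([-0.01675181, -0.05288619, -0.00610966]), 'width': 0.08552026484749899}
scene {'fx': 383.01320515415335, 'fy': 383.01320515415335, 'cx': 319.27732216275274, 'cy': 197.2982424252077, 'cam_to_world': array([[-0.29963979,  0.65390075, -0.69471563,  1.24195847],
       [ 0.95401716,  0.1991042 , -0.22407315,  0.22226656],
       [-0.0082008 , -0.72991186, -0.68
[... 217 characters left out ...]
.0084422 , -0.99817681,  0.05976442,  0.51061451],
       [-0.99976742, -0.00961156, -0.01930586,  0.01925269],
       [ 0.01984509, -0.05958753, -0.9980258 ,  1.04224222],
       [ 0.        ,  0.        ,  0.        ,  1.        ]])}
wrist {'fx': 309.89336018145946, 'fy': 309.89336018145946, 'cx': 318.79463643232083, 'cy': 200.55857012299717, 'hand_eye': array([[ 9.99999518e-01,  5.37551055e-04, -8.22013977e-04,
         3.85209524e-04],
       [-2.59561826e-04,  9.51815577e-01,  3.06670900e-01,
        -7.75148528e-02],
       [ 9.47256973e-04, -3.06670539e-01,  9.51815257e-01,
        -1.42684038e-01],
       [ 0.00000000e+00,  0.00000000e+00,  0.00000000e+00,
         1.00000000e+00]])}
```

View pics/top0.png

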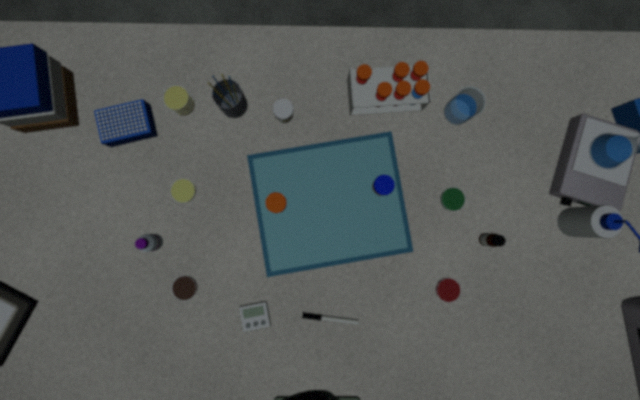

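View pics/scene0.png

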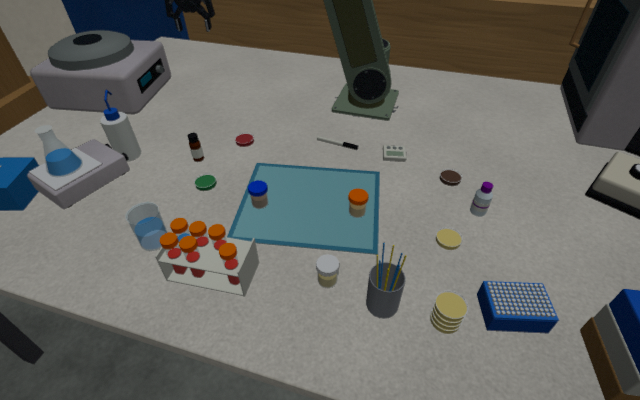

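View pics/wrist0.png

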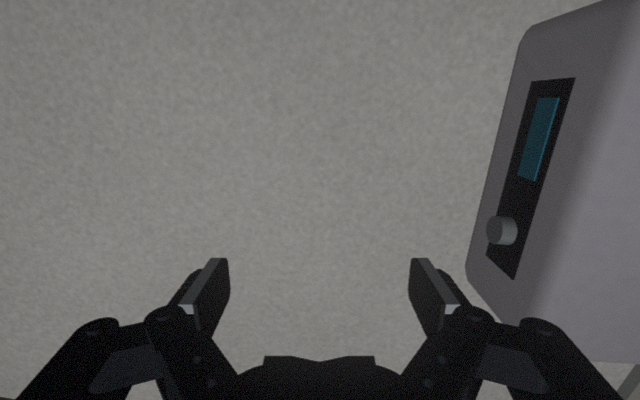

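```bash
cat > h.py <<'E'
from cell import *
import numpy as np, cv2
def ray(cal,u,v,T=None):
    T=cal["cam_to_world"] if T is None else T
    d=T[:3,:3]@np.array([(u-cal["cx"])/cal["fx"],(v-cal["cy"])/cal["fy"],1.]); return T[:3,3].copy(),d
def at_z(cal,u,v,z,T=None):
    o,d=ray(cal,u,v,T); return o+d*(z-o[2])/d[2]
def proj(cal,P,T=None):
    T=cal["cam_to_world"] if T is None else T
    P=np.atleast_2d(P); c=(P-T[:3,3])@T[:3,:3]
    return np.c_[cal["fx"]*c[:,0]/c[:,2]+cal["cx"],cal["fy"]*c[:,1]/c[:,2]+cal["cy"]]
def tri(rs):
    A=np.zeros((3,3));b=np.zeros(3)
    for o,d in rs:
        d=d/np.linalg.norm(d);M=np.eye(3)-np.outer(d,d);A+=M;b+=M@o
    p=np.linalg.solve(A,b); r=[np.linalg.norm((np.eye(3)-np.outer(d,d)/(d@d))@(p-o)) for o,d in rs]
    return p,max(r)
def wT(s):
    T=np.eye(4);T[:3,:3]=s["ee_rot"];T[:3,3]=s["tool_pos"]; return T@get_calibration("wrist")["hand_eye"]
def pts(cal,d,T=None):
    T=cal["cam_to_world"] if T is None else T
    v,u=np.mgrid[:d.shape[0],:d.shape[1]]
    P=np.stack([(u-cal["cx"])/cal["fx"]*d,(v-cal["cy"])/cal["fy"]*d,d],-1)
    return P@T[:3,:3].T+T[:3,3]
E
python3 - <<'E'
from h import *
names="mat pot_orange pot_blue pot_white dish_red dish_brown dish_green dish_straw broth saline".split()
cs={n:get_calibration(n) for n in("scene","top")}
D={n:capture(n) for n in cs}
for n in names:
    r={}
    for c in cs:
        o=spot_in(c,n); r[c]=o[:3]
        print(n,c,[(np.round(x["box"],1).tolist(),round(x["p"],2)) for x in o[:2]])
    if r["scene"] and r["top"]:
        p,e=tri([ray(cs[c],*r[c][0]["box"][:2]) for c in cs]); print("   tri",p.round(4),"resid",round(e,4))
p=D["top"][0]; hsv=cv2.cvtColor(p,cv2.COLOR_RGB2HSV)
for u,v in[(330,200),(448,290),(185,288),(453,199),(276,203),(384,185),(490,240),(142,243),(300,300)]: print(u,v,hsv[v,u],D["top"][1][v,u])
P=pts(cs["top"],D["top"][1])
print("bench z", np.median(P[330:380,380:560,2]),"mat z",np.median(P[215:245,300:370,2]),P[215:245,300:370,2].std())
E
```

```text
mat scene [([304.7, 210.2, 149.2, 91.7], 0.62)]
mat top [([328.3, 204.5, 162.8, 142.2], 0.78)]
   tri [ 0.5613 -0.0316 -0.0295] resid 0.0068
pot_orange scene [([358.0, 203.3, 17.7, 24.4], 0.83)]
pot_orange top [([275.9, 203.3, 18.8, 25.3], 0.58)]
   tri [0.5579 0.1021 0.0309] resid 0.001
pot_blue scene [([257.9, 194.6, 19.1, 31.4], 0.82)]
pot_blue top [([382.1, 185.8, 22.9, 16.1], 0.89)]
   tri [ 0.6019 -0.1498  0.0318] resid 0.0002
pot_white scene [([326.9, 270.1, 21.1, 32.5], 0.86)]
pot_white top []
dish_red scene [([243.4, 138.9, 16.9, 9.0], 0.55)]
dish_red top [([448.2, 291.2, 24.2, 22.0], 0.6), ([327.8, 203.2, 165.8, 141.2], 0.28)]
   tri [ 0.3517 -0.3142  0.0061] resid 0.0005
dish_brown scene [([450.0, 179.5, 20.8, 15.8], 0.8)]
dish_brown top [([183.9, 287.6, 24.0, 30.1], 0.67)]
   tri [ 0.3554  0.321  -0.002 ] resid 0.0002
dish_green scene [([205.7, 182.2, 24.6, 19.9], 0.58)]
dish_green top [([327.9, 203.5, 166.6, 143.7], 0.59), ([452.9, 199.6, 22.9, 22.7], 0.55)]
   tri [ 0.6281 -0.1179  0.1318] resid 0.1245
dish_straw scene [([449.9, 239.2, 28.7, 25.3], 0.7)]
dish_straw top [([181.2, 191.4, 25.5, 29.1], 0.78)]
   tri [0.5859 0.3328 0.0038] resid 0.0009
broth scene [([193.8, 147.9, 18.5, 32.1], 0.59)]
broth top [([491.2, 239.8, 21.9, 12.3], 0.75)]
   tri [ 0.4771 -0.4077  0.0381] resid 0.0014
saline scene [([481.5, 199.2, 24.3, 28.7], 0.62)]
saline top [([149.4, 242.9, 25.0, 14.1], 0.73), ([276.9, 202.7, 18.5, 22.6], 0.32)]
   tri [0.4631 0.3929 0.0392] resid 0.0018
330 200 [ 95  97 103] 1.0393955
448 290 [179 172  71] 1.0274556
185 288 [11 85 42] 1.0115403
453 199 [ 68 157  57] 1.0374044
276 203 [ 13 224 106] 0.9813236
384 185 [116 219 113] 0.98534036
490 240 [  0 255   9] 0.9783417
142 243 [140 211  81] 0.94013244
300 300 [38 11 94] 1.0291529
bench z -0.0006268546977681311 mat z 0.001476298956471278 0.08766689846130947
```

```bash
cat > seg.py <<'E'
from h import *
def blob(hsv,box,cond,pad=10):
    u,v,w,h=box; u0,u1,v0,v1=int(u-w/2-pad),int(u+w/2+pad),int(v-h/2-pad),int(v+h/2+pad)
    u0=max(u0,0);v0=max(v0,0)
    m=np.zeros(hsv.shape[:2],np.uint8); m[v0:v1,u0:u1]=cond(hsv[v0:v1,u0:u1].astype(int))*255
    n,l,st,ct=cv2.connectedComponentsWithStats(m)
    k=1+np.argmax(st[1:,4]); return ct[k],st[k],(l==k)
C=dict(dish_red=lambda h:((h[...,0]>165)|(h[...,0]<8))&(h[...,1]>110),
 dish_brown=lambda h:(h[...,2]<70)&(h[...,1]>40),
 dish_green=lambda h:(h[...,0]>50)&(h[...,0]<85)&(h[...,1]>90),
 pot_orange=lambda h:(h[...,0]<25)&(h[...,1]>130),
 pot_blue=lambda h:(h[...,0]>108)&(h[...,0]<130)&(h[...,1]>150),
 saline=lambda h:(h[...,0]>130)&(h[...,0]<160)&(h[...,1]>90))
E
python3 - <<'E'
from seg import *
cal=get_calibration("top"); p,d=capture("top")
hsv=cv2.cvtColor(p,cv2.COLOR_RGB2HSV)
B=dict(dish_red=(448,290,24,24),dish_brown=(184,288,24,26),dish_green=(453,199,23,23),pot_orange=(276,203,22,22),pot_blue=(384,185,22,22),saline=(142,243,12,12))
Z=dict(dish_red=.012,dish_brown=.012,dish_green=.012,pot_orange=.062,pot_blue=.062,saline=.09)
for n in B:
    c,st,m=blob(hsv,B[n],C[n],4); w=at_z(cal,*c,Z[n])
    px=428.6/(1.04-Z[n]); print(n,c.round(2),"diam mm",2000*np.sqrt(st[4]/np.pi)/px,w.round(4))
m=((hsv[...,0]>85)&(hsv[...,0]<107)&(hsv[...,1]>70)&(hsv[...,2]>60)).astype(np.uint8)
m[:120]=0;m[290:]=0;m[:,:235]=0;m[:,425:]=0
n,l,st,ct=cv2.connectedComponentsWithStats(m);k=1+np.argmax(st[1:,4])
cn=max(cv2.findContours((l==k).astype(np.uint8),cv2.RETR_EXTERNAL,cv2.CHAIN_APPROX_NONE)[0],key=len)[:,0]
W=np.array([at_z(cal,*q,.002)[:2] for q in cn.astype(float)]).astype(np.float32)
(c,sz,a)=cv2.minAreaRect(W); print("rect",c,sz,a)
a=np.deg2rad(a); 
# refine edges
bx=cv2.boxPoints(((c),sz,np.rad2deg(a)))
print(bx)
for i in range(4):
    A,Bq=bx[i],bx[(i+1)%4];t=(Bq-A)/np.linalg.norm(Bq-A);L=np.linalg.norm(Bq-A);nn=np.array([-t[1],t[0]])
    q=W-A;s=(abs(q@nn)<.006)&(q@t>.03)&(q@t<L-.03)
    f=cv2.fitLine(W[s],cv2.DIST_HUBER,0,.01,.01).ravel(); print("edge L",L,"ang",np.arctan2(f[1],f[0]),f[2:],s.sum())
E
```

```text
dish_red [448.1  289.69] diam mm 52.40969606386643 [ 0.356  -0.3116  0.012 ]
dish_brown [183.93 287.6 ] diam mm 53.721003692626624 [0.3575 0.3167 0.012 ]
dish_green [452.67 198.73] diam mm 51.63529934475692 [ 0.5741 -0.3248  0.012 ]
pot_orange [275.52 202.19] diam mm 45.18737420713982 [0.5592 0.0994 0.062 ]
pot_blue [383.76 184.46] diam mm 47.75523303687813 [ 0.6024 -0.1488  0.062 ]
saline [141.06 243.06] diam mm 25.99192083851277 [0.4652 0.3903 0.09  ]
rect (0.561871349811554, -0.0268164724111557) (0.2987130582332611, 0.35885143280029297) 10.24337100982666
[[ 0.38298815  0.1231894 ]
 [ 0.44680256 -0.2299424 ]
 [ 0.74075454 -0.17682235]
 [ 0.67694014  0.17630945]]
edge L 0.35885143 ang -1.3925704 [ 0.41609052 -0.05204305] 122
edge L 0.2987131 ang 0.17789781 [ 0.5938993  -0.20202038] 96
edge L 0.35885143 ang -1.3922762 [0.7039522  0.01998073] 121
edge L 0.2987131 ang 0.17702585 [0.5297591 0.1482422] 98
```

Call:
apply_moves --plan '[{"fingers": 1,"translation": [-0.037,-0.054,0.012],"rotation": [0,0,1]},{"fingers": 1,"translation": [-0.074,-0.108,0.024],"rotation": [0,0,2]},{"fingers": 1,"translation": [-0.112,-0.162,0.036],"rotation": [0,0,3.76]},{"fingers": 1,"translation": [-0.149,-0.216,0.048],"rotation": [0,0,3.76]},{"fingers": 1,"translation": [-0.186,-0.27,0.06],"rotation": [0,0,3.76]}]' --squeeze 30

```text
clock: 1.92
tool_pos: [0.3435, -0.3263, 0.175]
ee_rot: [[0.177, -0.984, 0.001], [-0.984, -0.177, -0.001], [0.001, -0.001, -1.0]]
contact_force: [0.7, -0.7, 1.3]
width: 0.0855
```

Call:
apply_moves --plan '[{"fingers": 0.65,"translation": [0,0,0],"rotation": [0,0,0]},{"fingers": 0.65,"translation": [0,0,0],"rotation": [0,0,0]},{"fingers": 0.65,"translation": [0,0,0],"rotation": [0,0,0]},{"fingers": 0.65,"translation": [0,0,0],"rotation": [0,0,0]},{"fingers": 0.65,"translation": [0,0,0],"rotation": [0,0,0]}]'

```text
clock: 2.55
tool_pos: [0.3418, -0.3284, 0.1752]
ee_rot: [[0.176, -0.984, 0.0], [-0.984, -0.176, -0.0], [0.0, -0.0, -1.0]]
contact_force: [-0.3, -0.7, -0.6]
width: 0.0708
```

Run:
```python
from seg import *
s=get_state(); p,d=capture("wrist"); T=wT(s);cal=get_calibration("wrist")
print(s["clock"],s["tool_pos"],s["ee_rot"].round(4).tolist(),s["width"],s["qpos"])
cv2.imwrite("pics/w1.png",p[:,:,::-1])
# pad geometry in tool frame
H=cal["hand_eye"]; P=pts(cal,d,H); P[d==0]=np.nan
v,u=np.mgrid[:400,:640]
near=(d>0)&(P[...,2]<0.02)&(v>200)
Q=P[near]; 
for sgn in(1,-1):
    q=Q[(Q[:,0]*sgn>0)&(Q[:,0]*sgn<.06)&(abs(Q[:,1])<.03)]
    print(sgn,len(q),"max z",np.percentile(q[:,2],[50,90,97,100]).round(4) if len(q) else None)
    t=q[q[:,2]>np.percentile(q[:,2],93)]; print("  tip x",t[:,0].min(),t[:,0].max(),"y",t[:,1].min(),t[:,1].max())
```

```text
2.55 [ 0.34184638 -0.32835151  0.17515692] [[0.1756, -0.9845, 0.0002], [-0.9845, -0.1756, -0.0003], [0.0003, -0.0001, -1.0]] 0.07078965244559543 [-7.89489158e-01  2.08197345e-01  1.87345284e+00 -6.85777867e-05
  1.05964147e+00  6.04814258e-01]
1 16402 max z [-0.0727 -0.0378 -0.0208 -0.0077]
  tip x 0.035013781009040505 0.049253661102404867 y -0.010804886568862568 0.012356874130302342
-1 16631 max z [-0.0724 -0.0382 -0.0209 -0.007 ]
  tip x -0.048785620489956105 -0.03440969525745245 y -0.01080186048984487 0.012431855455779114
```

View pics/w1.png

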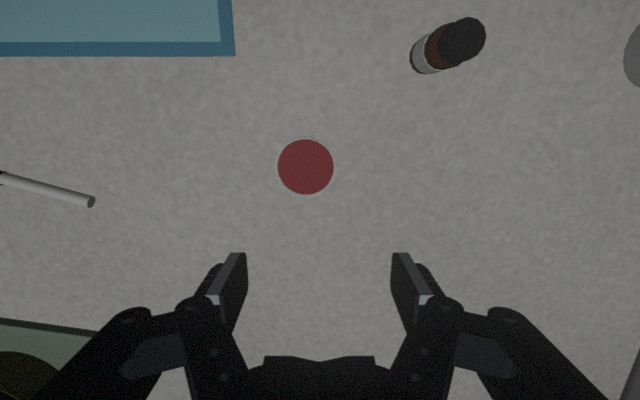

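```bash
cat > look.py <<'E'
import sys
from seg import *
# usage: look.py name z [u v r]
def look(n,z,u=320,v=170,r=150,pic=None,save=True):
    s=get_state(); p,d=capture("wrist"); T=wT(s);cal=get_calibration("wrist")
    hsv=cv2.cvtColor(p,cv2.COLOR_RGB2HSV)
    c,st,m=blob(hsv,(u,v,2*r,2*r),C[n],0)
    w=at_z(cal,*c,z,T); px=cal["fx"]/abs((T[:3,:3].T@(w-T[:3,3]))[2])
    print(n,"px",c.round(1),"box",st[:4],"diam mm",round(2000*np.sqrt(st[4]/np.pi)/px,1),"world",w.round(4), "depth z",np.median(pts(cal,d,T)[m][:,2]).round(4))
    e=s["ee_rot"].T@(w-s["tool_pos"]); print(" tool-frame offset",e.round(4),"clock",s["clock"],"tcp",s["tool_pos"].round(4))
    if pic: cv2.imwrite("pics/"+pic,p[:,:,::-1])
    return w
if __name__=="__main__":
    a=sys.argv; look(a[1],float(a[2]),*[float(x) for x in a[3:6]],pic=a[6] if len(a)>6 else None)
E
python3 look.py dish_red .012 306 166 60
```

```text
dish_red px [305.3 166.6] box [278 140  55  54] diam mm 54.3 world [ 0.3541 -0.3125  0.012 ] depth z 0.015
 tool-frame offset [-0.0133 -0.0147  0.1631] clock 2.6 tcp [ 0.3419 -0.3282  0.1751]
```

Call:
apply_moves --plan '[{"fingers": 0.65,"translation": [-0.0133,-0.0145,0.04],"rotation": [0,0,0]},{"fingers": 0.65,"translation": [-0.0133,-0.0145,0.09],"rotation": [0,0,0]},{"fingers": 0.65,"translation": [-0.0133,-0.0145,0.13],"rotation": [0,0,0]},{"fingers": 0.65,"translation": [-0.0133,-0.0145,0.15],"rotation": [0,0,0]},{"fingers": 0.65,"translation": [-0.0133,-0.0145,0.15],"rotation": [0,0,0]}]'

```text
clock: 3.28
tool_pos: [0.3534, -0.3114, 0.0238]
ee_rot: [[0.177, -0.984, -0.003], [-0.984, -0.177, 0.002], [-0.003, 0.002, -1.0]]
contact_force: [0.5, -0.3, -0.3]
width: 0.0704
```

Run:
```python
from h import *
s=get_state();print(s["tool_pos"],s["ee_rot"].round(4).tolist())
p,d=capture("wrist");cv2.imwrite("pics/w2.png",p[:,:,::-1])
p,d=capture("scene");cv2.imwrite("pics/s2.png",cv2.resize(p[100:200,160:320],None,fx=4,fy=4)[:,:,::-1])
```

```text
[ 0.35341781 -0.31137529  0.02383563] [[0.177, -0.9842, -0.0026], [-0.9842, -0.177, 0.0024], [-0.0028, 0.0022, -1.0]]
```

View pics/w2.png

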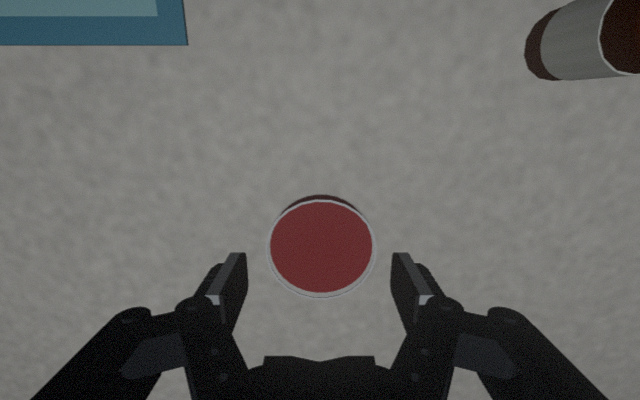

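View pics/s2.png

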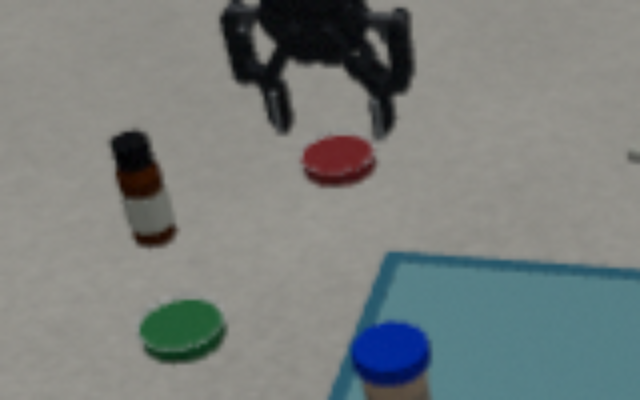

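```bash
python3 look.py dish_red .012 320 245 70
```

```text
dish_red px [318.2 247. ] box [269 203  99  89] diam mm 52.2 world [ 0.3546 -0.3125  0.012 ] depth z 0.015
 tool-frame offset [-0.      0.      0.0136] clock 3.375 tcp [ 0.3547 -0.3125  0.0256]
```

Call:
apply_moves --plan '[{"fingers": 0.65,"translation": [0,0,0.012],"rotation": [0,0,0]},{"fingers": 0.65,"translation": [0,0,0.022],"rotation": [0,0,0]},{"fingers": 0.65,"translation": [0,0,0.028],"rotation": [0,0,0]},{"fingers": 0.65,"translation": [0,0,0.0293],"rotation": [0,0,0]},{"fingers": 0.65,"translation": [0,0,0.0293],"rotation": [0,0,0]}]'

```text
clock: 4.05
tool_pos: [0.3543, -0.312, -0.0043]
ee_rot: [[0.177, -0.984, -0.0], [-0.984, -0.177, -0.0], [-0.0, 0.0, -1.0]]
contact_force: [-0.3, -0.5, 0.3]
width: 0.0705
```

Call:
apply_moves --plan '[{"fingers": 0.3,"translation": [0,0,0],"rotation": [0,0,0]},{"fingers": 0.2,"translation": [0,0,0],"rotation": [0,0,0]},{"fingers": 0.1,"translation": [0,0,0],"rotation": [0,0,0]},{"fingers": 0.1,"translation": [0,0,0],"rotation": [0,0,0]},{"fingers": 0.1,"translation": [0,0,0],"rotation": [0,0,0]}]' --squeeze 30

```text
clock: 4.68
tool_pos: [0.3545, -0.3122, -0.0038]
ee_rot: [[0.177, -0.984, 0.001], [-0.984, -0.177, -0.001], [0.001, -0.0, -1.0]]
contact_force: [-1.2, 0.4, 5.3]
width: 0.0588
```

Call:
apply_moves --plan '[{"fingers": 0.1,"translation": [0,0,-0.02],"rotation": [0,0,0]},{"fingers": 0.1,"translation": [0,0,-0.07],"rotation": [0,0,0]},{"fingers": 0.1,"translation": [-0.03,-0.015,-0.12],"rotation": [0,0,0]},{"fingers": 0.1,"translation": [-0.07,-0.036,-0.16],"rotation": [0,0,0]},{"fingers": 0.1,"translation": [-0.12,-0.062,-0.175],"rotation": [0,0,0]}]'

```text
clock: 5.3
tool_pos: [0.3954, -0.1826, 0.1732]
ee_rot: [[0.175, -0.985, 0.005], [-0.985, -0.175, -0.002], [0.003, -0.004, -1.0]]
contact_force: [0.7, 1.1, -0.7]
width: 0.059
```

Call:
apply_moves --plan '[{"fingers": 0.1,"translation": [-0.05,-0.026,0],"rotation": [0,0,0]},{"fingers": 0.1,"translation": [-0.1,-0.051,0],"rotation": [0,0,0]},{"fingers": 0.1,"translation": [-0.15,-0.077,0],"rotation": [0,0,0]},{"fingers": 0.1,"translation": [-0.2,-0.103,0],"rotation": [0,0,0]},{"fingers": 0.1,"translation": [-0.249,-0.128,0],"rotation": [0,0,0]}]'

```text
clock: 5.92
tool_pos: [0.4761, 0.0867, 0.1705]
ee_rot: [[0.178, -0.984, 0.0], [-0.984, -0.178, -0.0], [0.0, -0.0, -1.0]]
contact_force: [0.2, -0.1, -0.4]
width: 0.0587
```

Call:
apply_moves --plan '[{"fingers": 0.1,"translation": [0,0,0],"rotation": [0,0,0]},{"fingers": 0.1,"translation": [0,0,0],"rotation": [0,0,0]},{"fingers": 0.1,"translation": [0,0,0],"rotation": [0,0,0]},{"fingers": 0.1,"translation": [0,0,0],"rotation": [0,0,0]},{"fingers": 0.1,"translation": [0,0,0],"rotation": [0,0,0]}]'

```text
clock: 6.55
tool_pos: [0.4758, 0.0841, 0.1708]
ee_rot: [[0.176, -0.984, 0.0], [-0.984, -0.176, -0.0], [0.0, -0.0, -1.0]]
contact_force: [0.5, 0.9, 0.1]
width: 0.0588
```

Run:
```python
from h import *
s=get_state();print(s["clock"],s["tool_pos"],s["ee_rot"].round(4).tolist(),s["width"],s["qpos"])
p,d=capture("wrist");cv2.imwrite("pics/w3.png",p[:,:,::-1])
hsv=cv2.cvtColor(p,cv2.COLOR_RGB2HSV)
print(spot_in("wrist","pot_orange")[:2])
```

```text
6.55 [0.47578225 0.08410352 0.17084155] [[0.1759, -0.9844, 0.0002], [-0.9844, -0.1759, -0.0001], [0.0001, -0.0002, -1.0]] 0.058848946055717236 [ 1.51243392e-01  2.26357977e-01  1.86098940e+00 -1.49829483e-04
  1.05406363e+00  1.54529865e+00]
[{'box': [320.1, 91.5, 66.9, 62.9], 'p': 0.81}, {'box': [86.3, 252.1, 65.9, 54.0], 'p': 0.59}]
```

View pics/w3.png

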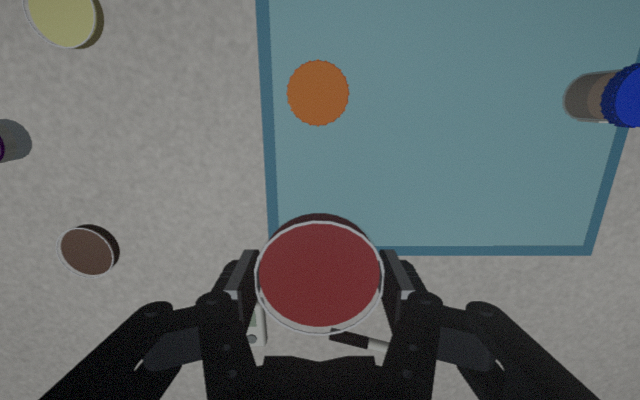

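```bash
cat look.py | head -3 >/dev/null
python3 - <<'E'
from look import *
o=look("pot_orange",.062,320,92,45)
r=look("dish_red",.1871,320,275,62)
# mat edge angles from wrist
p=cv2.imread("pics/w3.png");s=get_state();T=wT(s);cal=get_calibration("wrist")
hsv=cv2.cvtColor(p,cv2.COLOR_BGR2HSV).astype(int); b=((hsv[...,1]>60)&(hsv[...,0]>80)&(hsv[...,0]<110))
L=[]
for v in range(5,200,3):
    k=np.argmax(b[v,230:300]); 
    if k: L.append(at_z(cal,230+k,v,.002,T)[:2])
F=[]
for u in range(420,580,3):
    col=b[180:300,u]; k=np.where(col)[0].max(); F.append(at_z(cal,u,180+k,.002,T)[:2])
for n,q in(("left",L),("front",F)):
    f=cv2.fitLine(np.array(q,np.float32),cv2.DIST_HUBER,0,.01,.01).ravel(); print(n,"ang",np.arctan2(f[1],f[0]),f[2:])
E
```

```text
pot_orange px [317.9  92.6] box [288  60  61  66] diam mm 48.0 world [0.5579 0.0996 0.062 ] depth z 0.062
 tool-frame offset [-0.0005 -0.0834  0.1088] clock 6.65 tcp [0.4758 0.0844 0.1708]
dish_red px [318.8 274.5] box [259 224 121 102] diam mm 51.2 world [0.4766 0.0843 0.1871] depth z 0.1895
 tool-frame offset [ 0.0004 -0.0007 -0.0163] clock 6.7 tcp [0.4758 0.0845 0.1708]
left ang 0.17941411 [0.5305438  0.15031675]
front ang -1.3923044 [ 0.42395422 -0.11699075]
```

Call:
apply_moves --plan '[{"fingers": 0.1,"translation": [-0.0009,0.0013,0.04],"rotation": [0,0,0]},{"fingers": 0.1,"translation": [-0.0009,0.0013,0.09],"rotation": [0,0,0]},{"fingers": 0.1,"translation": [-0.0009,0.0013,0.13],"rotation": [0,0,0]},{"fingers": 0.1,"translation": [-0.0009,0.0013,0.15],"rotation": [0,0,0]},{"fingers": 0.1,"translation": [-0.0009,0.0013,0.155],"rotation": [0,0,0]}]'

```text
clock: 7.38
tool_pos: [0.4737, 0.0854, 0.0146]
ee_rot: [[0.177, -0.984, -0.003], [-0.984, -0.177, -0.001], [0.0, 0.003, -1.0]]
contact_force: [0.0, 1.3, 0.1]
width: 0.0589
```

Call:
apply_moves --plan '[{"fingers": 0.1,"translation": [0,0,0.006],"rotation": [0,0,0]},{"fingers": 0.1,"translation": [0,0,0.012],"rotation": [0,0,0]},{"fingers": 0.1,"translation": [0,0,0.015],"rotation": [0,0,0]},{"fingers": 0.1,"translation": [0,0,0.017],"rotation": [0,0,0]},{"fingers": 0.1,"translation": [0,0,0.017],"rotation": [0,0,0]}]'

```text
clock: 8.0
tool_pos: [0.4745, 0.0855, -0.0012]
ee_rot: [[0.177, -0.984, 0.0], [-0.984, -0.177, -0.0], [0.0, -0.0, -1.0]]
contact_force: [0.4, 0.2, -1.1]
width: 0.0588
```

Run:
```python
from look import *
s=get_state();print(s["tool_pos"],s["contact_force"],s["width"])
o=look("pot_orange",.062,320,40,100,pic="w4.png")
r=look("dish_red",.015,320,275,62)
```

```text
[ 0.47445258  0.08549785 -0.00118145] [ 0.40616978  0.20318601 -1.07634115] 0.05875475191453393
pot_orange px [321.6  68.2] box [223   0 197 140] diam mm 42.6 world [0.5581 0.0995 0.062 ] depth z 0.0621
 tool-frame offset [ 0.001  -0.0849 -0.0632] clock 8.0 tcp [ 0.4745  0.0855 -0.0012]
dish_red px [318.8 274.6] box [259 224 121 102] diam mm 51.3 world [0.4752 0.0853 0.015 ] depth z 0.0176
 tool-frame offset [ 0.0004 -0.0006 -0.0161] clock 8.05 tcp [ 0.4745  0.0855 -0.0011]
```

View pics/w4.png

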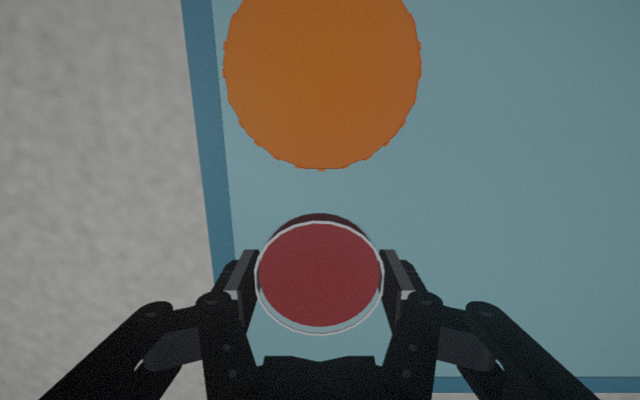

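Call:
apply_moves --plan '[{"fingers": 0.1,"translation": [0,0,0.0006],"rotation": [0,0,0]},{"fingers": 0.1,"translation": [0,0,0.0006],"rotation": [0,0,0]},{"fingers": 0.65,"translation": [0,0,0.0006],"rotation": [0,0,0]},{"fingers": 0.65,"translation": [0,0,0.0006],"rotation": [0,0,0]},{"fingers": 0.65,"translation": [0,0,0.0006],"rotation": [0,0,0]}]'

```text
clock: 8.72
tool_pos: [0.4744, 0.0855, -0.0018]
ee_rot: [[0.177, -0.984, 0.0], [-0.984, -0.177, -0.0], [0.0, -0.0, -1.0]]
contact_force: [-0.4, 0.6, -0.3]
width: 0.0702
```

Call:
apply_moves --plan '[{"fingers": 0.65,"translation": [0,0,-0.02],"rotation": [0,0,0]},{"fingers": 0.65,"translation": [0,0,-0.06],"rotation": [0,0,0]},{"fingers": 0.65,"translation": [0,0,-0.11],"rotation": [0,0,0]},{"fingers": 0.65,"translation": [0,0.0,-0.15],"rotation": [0,0,0]},{"fingers": 0.65,"translation": [0,0.0,-0.17],"rotation": [0,0,0]}]'

```text
clock: 9.35
tool_pos: [0.4752, 0.0856, 0.1706]
ee_rot: [[0.177, -0.984, 0.004], [-0.984, -0.177, 0.001], [0.0, -0.004, -1.0]]
contact_force: [0.3, 0.7, -0.8]
width: 0.0706
```

Call:
apply_moves --plan '[{"fingers": 0.65,"translation": [0,0.03,0],"rotation": [0,0,0]},{"fingers": 0.65,"translation": [0,0.05,0],"rotation": [0,0,0]},{"fingers": 0.65,"translation": [0,0.05,0],"rotation": [0,0,0]},{"fingers": 0.65,"translation": [0,0.05,0],"rotation": [0,0,0]},{"fingers": 0.65,"translation": [0,0.05,0],"rotation": [0,0,0]}]'

```text
clock: 9.98
tool_pos: [0.4261, 0.0768, 0.1681]
ee_rot: [[0.177, -0.984, 0.0], [-0.984, -0.177, -0.0], [0.0, -0.0, -1.0]]
contact_force: [0.3, 0.9, -0.2]
width: 0.0707
```

Run:
```python
from look import *
o=look("pot_orange",.062,320,50,80,pic="w5.png")
r=look("dish_red",.014,320,180,62)
x=np.array([.9842,.1771]);y=np.array([-.1771,.9842]);d=(o-r)[:2];print(d@x,d@y)
```

```text
pot_orange px [319.7  25.2] box [287   0  67  59] diam mm 45.5 world [0.5531 0.0987 0.062 ] depth z 0.062
 tool-frame offset [ 0.0009 -0.1288  0.1062] clock 9.975 tcp [0.4261 0.0768 0.1681]
dish_red px [318.8 137.7] box [290 118  59  45] diam mm 50.0 world [0.4697 0.0844 0.014 ] depth z 0.017
 tool-frame offset [ 0.0002 -0.0443  0.1541] clock 10.025 tcp [0.426  0.0768 0.1681]
0.08462198006418431 -0.0006215972229224569
```

View pics/w5.png

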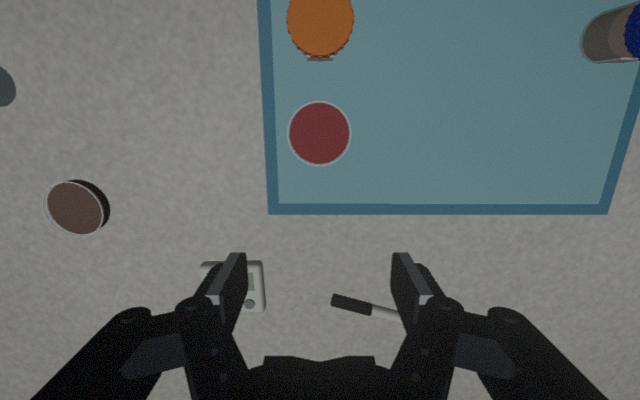

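Call:
apply_moves --plan '[{"fingers": 0.65,"translation": [-0.05,0.005,0],"rotation": [0,0,0]},{"fingers": 0.65,"translation": [-0.1,0.011,0],"rotation": [0,0,0]},{"fingers": 0.65,"translation": [-0.15,0.016,0],"rotation": [0,0,0]},{"fingers": 0.65,"translation": [-0.2,0.021,0.02],"rotation": [0,0,0]},{"fingers": 0.65,"translation": [-0.248,0.0266,0.04],"rotation": [0,0,0]}]'

```text
clock: 10.7
tool_pos: [0.355, 0.3181, 0.1278]
ee_rot: [[0.178, -0.984, 0.001], [-0.984, -0.178, 0.001], [-0.001, -0.001, -1.0]]
contact_force: [0.9, -0.4, -1.1]
width: 0.0704
```

Call:
apply_moves --plan '[{"fingers": 0.65,"translation": [0,0,0],"rotation": [0,0,0]},{"fingers": 0.65,"translation": [0,0,0.03],"rotation": [0,0,0]},{"fingers": 0.65,"translation": [0,0,0.06],"rotation": [0,0,0]},{"fingers": 0.65,"translation": [0,0,0.07],"rotation": [0,0,0]},{"fingers": 0.65,"translation": [0,0,0.07],"rotation": [0,0,0]}]'

```text
clock: 11.32
tool_pos: [0.3554, 0.3156, 0.0582]
ee_rot: [[0.177, -0.984, -0.0], [-0.984, -0.177, -0.001], [0.0, 0.0, -1.0]]
contact_force: [0.3, -0.4, 0.7]
width: 0.0705
```

Run:
```python
from look import *
s=get_state();print(s["qpos"],s["tool_pos"])
r=look("dish_brown",.012,320,215,62,pic="w6.png")
```

```text
[ 7.01952882e-01  3.54521452e-01  2.02421007e+00 -2.90651530e-04
  7.63468888e-01  2.09550769e+00] [0.35544927 0.31555617 0.05815119]
dish_brown px [316.1 223.4] box [275 185  84  77] diam mm 50.8 world [0.3561 0.3171 0.012 ] depth z 0.015
 tool-frame offset [-0.0015 -0.001   0.0462] clock 11.325 tcp [0.3554 0.3156 0.0582]
```

View pics/w6.png

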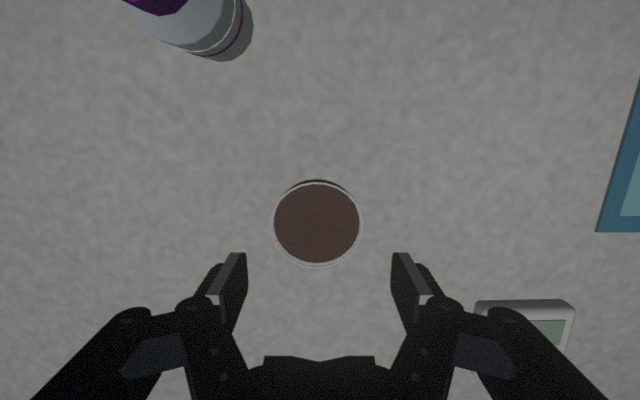

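Call:
apply_moves --plan '[{"fingers": 0.65,"translation": [-0.0018,-0.001,0.02],"rotation": [0,0,0]},{"fingers": 0.65,"translation": [-0.0018,-0.001,0.04],"rotation": [0,0,0]},{"fingers": 0.65,"translation": [-0.0018,-0.001,0.055],"rotation": [0,0,0]},{"fingers": 0.65,"translation": [-0.0018,-0.001,0.061],"rotation": [0,0,0]},{"fingers": 0.65,"translation": [-0.0018,-0.001,0.061],"rotation": [0,0,0]}]'

```text
clock: 12.0
tool_pos: [0.3562, 0.3182, -0.0023]
ee_rot: [[0.177, -0.984, 0.001], [-0.984, -0.177, 0.001], [-0.0, -0.001, -1.0]]
contact_force: [-0.6, -1.2, -0.2]
width: 0.0708
```

Call:
apply_moves --plan '[{"fingers": 0.4,"translation": [0,0,0],"rotation": [0,0,0]},{"fingers": 0.25,"translation": [0,0,0],"rotation": [0,0,0]},{"fingers": 0.1,"translation": [0,0,0],"rotation": [0,0,0]},{"fingers": 0.1,"translation": [0,0,0],"rotation": [0,0,0]},{"fingers": 0.1,"translation": [0,0,0],"rotation": [0,0,0]}]'

```text
clock: 12.62
tool_pos: [0.3563, 0.3184, -0.0017]
ee_rot: [[0.177, -0.984, 0.002], [-0.984, -0.177, 0.001], [-0.001, -0.002, -1.0]]
contact_force: [-0.3, -1.0, 5.1]
width: 0.0587
```

Call:
apply_moves --plan '[{"fingers": 0.1,"translation": [0,0,-0.02],"rotation": [0,0,0]},{"fingers": 0.1,"translation": [0,0,-0.06],"rotation": [0,0,0]},{"fingers": 0.1,"translation": [0,0,-0.11],"rotation": [0,0,0]},{"fingers": 0.1,"translation": [0,0,-0.15],"rotation": [0,0,0]},{"fingers": 0.1,"translation": [0,0,-0.165],"rotation": [0,0,0]}]'

```text
clock: 13.25
tool_pos: [0.3567, 0.3188, 0.1654]
ee_rot: [[0.177, -0.984, 0.005], [-0.984, -0.177, 0.004], [-0.003, -0.005, -1.0]]
contact_force: [1.0, 0.4, -1.3]
width: 0.0588
```

Run:
```python
from look import *
s=get_state();print(s["tool_pos"],s["ee_rot"].round(4).tolist())
z=s["tool_pos"][2]
r=look("dish_brown",z+.0161,320,275,63,pic="w7.png")
```

```text
[0.35670318 0.31880745 0.16538201] [[0.1772, -0.9842, 0.0045], [-0.9842, -0.1772, 0.0038], [-0.0029, -0.0051, -1.0]]
dish_brown px [318.  275.1] box [260 223 119 101] diam mm 46.1 world [0.3569 0.3188 0.1815] depth z 0.1821
 tool-frame offset [-0.     -0.0003 -0.0161] clock 13.25 tcp [0.3567 0.3188 0.1654]
```

Call:
apply_moves --plan '[{"fingers": 0.1,"translation": [0.05,-0.015,0],"rotation": [0,0,0]},{"fingers": 0.1,"translation": [0.1,-0.03,0],"rotation": [0,0,0]},{"fingers": 0.1,"translation": [0.15,-0.045,0],"rotation": [0,0,0]},{"fingers": 0.1,"translation": [0.2,-0.06,0],"rotation": [0,0,0]},{"fingers": 0.1,"translation": [0.2504,-0.0748,0],"rotation": [0,0,0]}]'

```text
clock: 13.92
tool_pos: [0.474, 0.0832, 0.1619]
ee_rot: [[0.177, -0.984, -0.0], [-0.984, -0.177, 0.0], [-0.0, 0.0, -1.0]]
contact_force: [0.6, 0.7, -0.1]
width: 0.0585
```

Call:
apply_moves --plan '[{"fingers": 0.1,"translation": [0,0,0],"rotation": [0,0,0]},{"fingers": 0.1,"translation": [0,0,0.03],"rotation": [0,0,0]},{"fingers": 0.1,"translation": [0,0,0.07],"rotation": [0,0,0]},{"fingers": 0.1,"translation": [0,0,0.11],"rotation": [0,0,0]},{"fingers": 0.1,"translation": [0,0,0.11],"rotation": [0,0,0]}]'

```text
clock: 14.55
tool_pos: [0.4707, 0.0853, 0.0499]
ee_rot: [[0.178, -0.984, -0.007], [-0.984, -0.178, -0.001], [-0.0, 0.007, -1.0]]
contact_force: [0.0, -0.2, -0.2]
width: 0.0587
```

Run:
```python
from look import *
s=get_state();print(s["clock"],s["tool_pos"],s["ee_rot"].round(4).tolist())
z=s["tool_pos"][2]
r=look("dish_brown",z+.0161,320,275,63,pic="w8.png")
```

```text
14.55 [0.47070932 0.08525245 0.04985023] [[0.1781, -0.984, -0.0074], [-0.984, -0.1781, -0.001], [-0.0004, 0.0075, -1.0]]
dish_brown px [319.2 214.2] box [313 212  13   6] diam mm 3.1 world [0.501  0.0902 0.066 ] depth z 0.06
 tool-frame offset [ 0.0005 -0.0306 -0.0163] clock 14.55 tcp [0.4707 0.0853 0.0499]
```

View pics/w8.png

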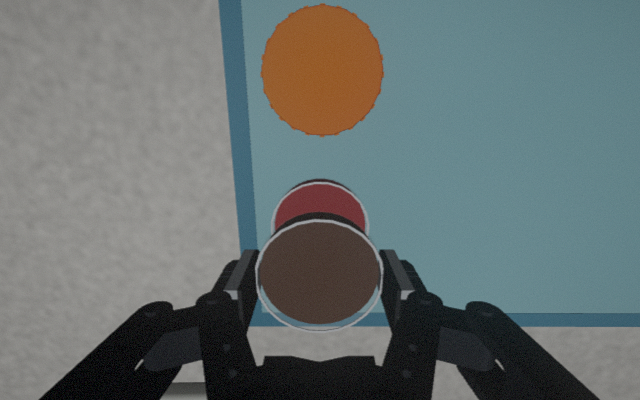

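Call:
apply_moves --plan '[{"fingers": 0.1,"translation": [0,0,0.01],"rotation": [0,0,0]},{"fingers": 0.1,"translation": [0,0,0.02],"rotation": [0,0,0]},{"fingers": 0.1,"translation": [0,0,0.025],"rotation": [0,0,0]},{"fingers": 0.1,"translation": [0,0,0.025],"rotation": [0,0,0]},{"fingers": 0.1,"translation": [0,0,0.025],"rotation": [0,0,0]}]'

```text
clock: 15.22
tool_pos: [0.474, 0.0848, 0.0273]
ee_rot: [[0.177, -0.984, 0.001], [-0.984, -0.177, 0.0], [0.0, -0.001, -1.0]]
contact_force: [0.0, 0.0, -0.4]
width: 0.0585
```

Run:
```python
from h import *
s=get_state();print(s["clock"],s["tool_pos"],s["ee_rot"].round(4).tolist())
print(s["ee_rot"].T@(np.array([.4748,.0856,.016])-s["tool_pos"]))
p,d=capture("wrist");cv2.imwrite("pics/w9.png",p[:,:,::-1])
p,d=capture("scene");cv2.imwrite("pics/s9.png",cv2.resize(p[120:260,260:460],None,fx=4,fy=4)[:,:,::-1])
```

```text
15.225 [0.47396415 0.08475001 0.02734863] [[0.1771, -0.9842, 0.0006], [-0.9842, -0.1771, 0.0], [0.0001, -0.0006, -1.0]]
[-0.00068956 -0.00096692  0.0113491 ]
```

View pics/w9.png

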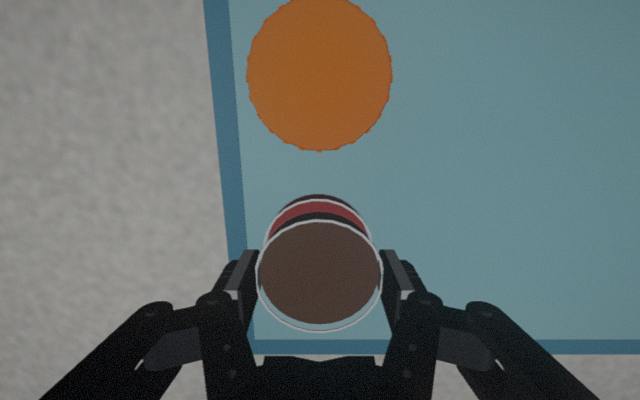

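View pics/s9.png

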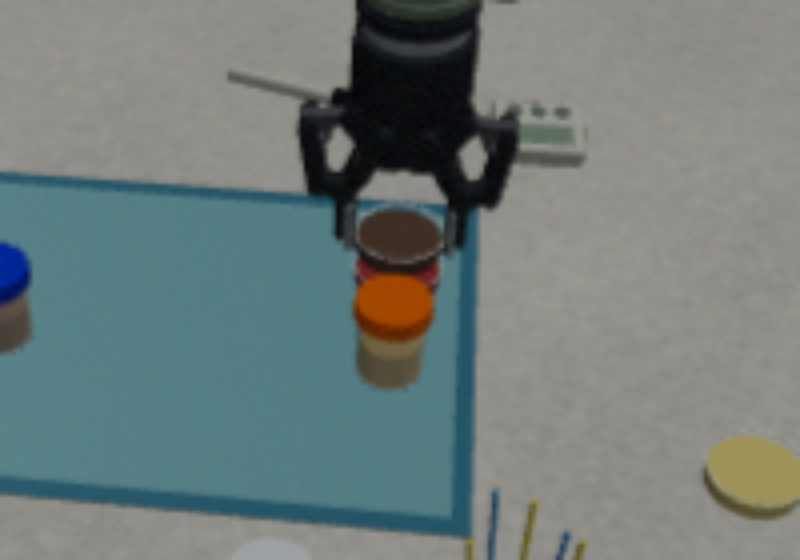

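Call:
apply_moves --plan '[{"fingers": 0.1,"translation": [-0.0007,-0.001,0.003],"rotation": [0,0,0]},{"fingers": 0.1,"translation": [-0.0007,-0.001,0.006],"rotation": [0,0,0]},{"fingers": 0.1,"translation": [-0.0007,-0.001,0.009],"rotation": [0,0,0]},{"fingers": 0.1,"translation": [-0.0007,-0.001,0.0113],"rotation": [0,0,0]},{"fingers": 0.1,"translation": [-0.0007,-0.001,0.0113],"rotation": [0,0,0]}]'

```text
clock: 15.95
tool_pos: [0.4745, 0.0856, 0.0156]
ee_rot: [[0.177, -0.984, -0.0], [-0.984, -0.177, -0.0], [0.0, 0.0, -1.0]]
contact_force: [-0.3, 0.2, -0.3]
width: 0.0585
```

Call:
apply_moves --plan '[{"fingers": 0.1,"translation": [0,0,0.0003],"rotation": [0,0,0]},{"fingers": 0.1,"translation": [0,0,0.0003],"rotation": [0,0,0]},{"fingers": 0.1,"translation": [0,0,0.0005],"rotation": [0,0,0]},{"fingers": 0.1,"translation": [0,0,0.0005],"rotation": [0,0,0]},{"fingers": 0.1,"translation": [0,0,0.0005],"rotation": [0,0,0]}]'

```text
clock: 16.58
tool_pos: [0.4746, 0.0856, 0.0154]
ee_rot: [[0.177, -0.984, 0.0], [-0.984, -0.177, -0.0], [0.0, -0.0, -1.0]]
contact_force: [-0.1, -0.2, 0.2]
width: 0.0586
```

Call:
apply_moves --plan '[{"fingers": 0.3,"translation": [0,0,0.0002],"rotation": [0,0,0]},{"fingers": 0.5,"translation": [0,0,0.0002],"rotation": [0,0,0]},{"fingers": 0.65,"translation": [0,0,0.0],"rotation": [0,0,0]},{"fingers": 0.65,"translation": [0,0,0.0],"rotation": [0,0,0]},{"fingers": 0.65,"translation": [0,0,0.0],"rotation": [0,0,0]}]'

```text
clock: 17.2
tool_pos: [0.4746, 0.0856, 0.0153]
ee_rot: [[0.177, -0.984, -0.0], [-0.984, -0.177, -0.0], [0.0, 0.0, -1.0]]
contact_force: [0.3, -0.6, 0.6]
width: 0.0704
```

Call:
apply_moves --plan '[{"fingers": 0.65,"translation": [0,0,-0.015],"rotation": [0,0,0]},{"fingers": 0.65,"translation": [0,0,-0.05],"rotation": [0,0,0]},{"fingers": 0.65,"translation": [0,0,-0.09],"rotation": [0,0,0]},{"fingers": 0.65,"translation": [0,0.02,-0.12],"rotation": [0,0,0]},{"fingers": 0.65,"translation": [0,0.02,-0.13],"rotation": [0,0,0]}]'

```text
clock: 17.82
tool_pos: [0.4547, 0.082, 0.1468]
ee_rot: [[0.177, -0.984, 0.002], [-0.984, -0.177, 0.0], [0.0, -0.002, -1.0]]
contact_force: [0.1, -0.4, -0.1]
width: 0.0707
```

Run:
```python
from h import *
s=get_state();print(s["clock"],s["tool_pos"])
p,d=capture("wrist");cv2.imwrite("pics/w10.png",p[:,:,::-1])
p,d=capture("scene");cv2.imwrite("pics/s10.png",cv2.resize(p[120:260,260:460],None,fx=4,fy=4)[:,:,::-1])
```

```text
17.825 [0.45472189 0.08204689 0.14678799]
```

View pics/w10.png

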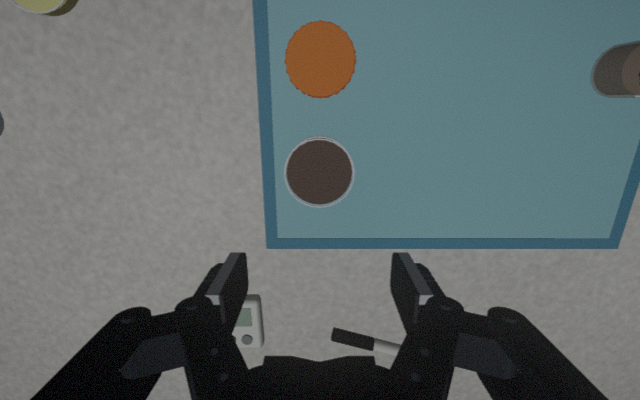

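View pics/s10.png

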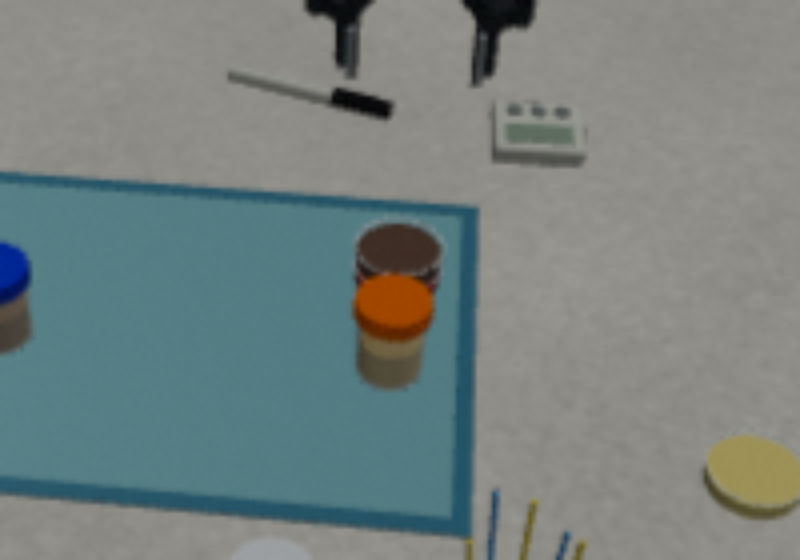

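Call:
apply_moves --plan '[{"fingers": 0.65,"translation": [0.05,-0.005,0],"rotation": [0,0,0]},{"fingers": 0.65,"translation": [0.1,-0.01,0],"rotation": [0,0,0]},{"fingers": 0.65,"translation": [0.15,-0.015,0],"rotation": [0,0,0]},{"fingers": 0.65,"translation": [0.2,-0.02,0],"rotation": [0,0,0]},{"fingers": 0.65,"translation": [0.25,-0.026,0],"rotation": [0,0,0]}]'

```text
clock: 18.55
tool_pos: [0.5251, -0.161, 0.1434]
ee_rot: [[0.177, -0.984, -0.002], [-0.984, -0.177, 0.001], [-0.001, 0.002, -1.0]]
contact_force: [0.3, -0.8, -0.1]
width: 0.0702
```

Call:
apply_moves --plan '[{"fingers": 0.65,"translation": [0.05,-0.005,0],"rotation": [0,0,0]},{"fingers": 0.65,"translation": [0.1,-0.01,0],"rotation": [0,0,0]},{"fingers": 0.65,"translation": [0.15,-0.015,0],"rotation": [0,0,0]},{"fingers": 0.65,"translation": [0.172,-0.018,0.03],"rotation": [0,0,0]},{"fingers": 0.65,"translation": [0.172,-0.018,0.06],"rotation": [0,0,0]}]'

```text
clock: 19.18
tool_pos: [0.5733, -0.3276, 0.082]
ee_rot: [[0.175, -0.985, -0.001], [-0.985, -0.175, 0.0], [-0.0, 0.001, -1.0]]
contact_force: [0.3, 0.1, 0.2]
width: 0.0706
```

Run:
```python
from look import *
r=look("dish_green",.012,320,190,90,pic="w11.png")
```

```text
dish_green px [316.6 212.1] box [279 178  76  70] diam mm 53.1 world [ 0.5731 -0.3262  0.012 ] depth z 0.015
 tool-frame offset [-0.0013 -0.0001  0.07  ] clock 19.175 tcp [ 0.5733 -0.3276  0.082 ]
```

View pics/w11.png

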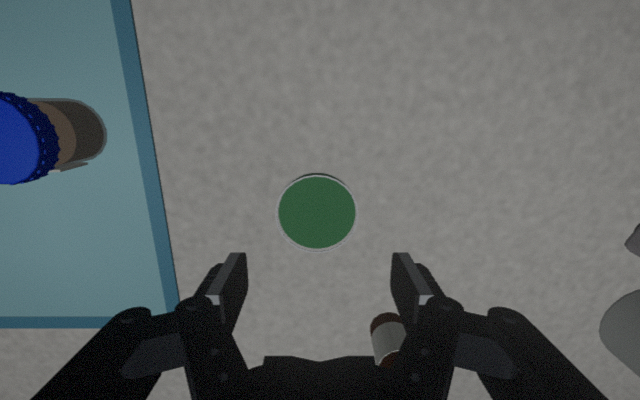

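Call:
apply_moves --plan '[{"fingers": 0.65,"translation": [-0.0016,0,0.03],"rotation": [0,0,0]},{"fingers": 0.65,"translation": [-0.0016,0,0.06],"rotation": [0,0,0]},{"fingers": 0.65,"translation": [-0.0016,0,0.075],"rotation": [0,0,0]},{"fingers": 0.65,"translation": [-0.0016,0,0.084],"rotation": [0,0,0]},{"fingers": 0.65,"translation": [-0.0016,0,0.084],"rotation": [0,0,0]}]'

```text
clock: 19.85
tool_pos: [0.5728, -0.3239, 0.0012]
ee_rot: [[0.177, -0.984, -0.0], [-0.984, -0.177, 0.0], [-0.0, 0.0, -1.0]]
contact_force: [0.3, 0.0, 0.5]
width: 0.0707
```

Call:
apply_moves --plan '[{"fingers": 0.65,"translation": [0,0,0],"rotation": [0,0,0]},{"fingers": 0.4,"translation": [0,0,0],"rotation": [0,0,0]},{"fingers": 0.25,"translation": [0,0,0],"rotation": [0,0,0]},{"fingers": 0.1,"translation": [0,0,0],"rotation": [0,0,0]},{"fingers": 0.1,"translation": [0,0,0],"rotation": [0,0,0]}]'

```text
clock: 20.48
tool_pos: [0.5734, -0.3243, 0.0029]
ee_rot: [[0.177, -0.984, 0.002], [-0.984, -0.177, -0.001], [0.002, -0.002, -1.0]]
contact_force: [-1.4, 0.4, 6.1]
width: 0.0586
```

Call:
apply_moves --plan '[{"fingers": 0.65,"translation": [0,0,0],"rotation": [0,0,0]},{"fingers": 0.65,"translation": [0,0,0],"rotation": [0,0,0]},{"fingers": 0.65,"translation": [0,0,0],"rotation": [0,0,0]},{"fingers": 0.65,"translation": [0,0,0.005],"rotation": [0,0,0]},{"fingers": 0.65,"translation": [0,0,0.005],"rotation": [0,0,0]}]'

```text
clock: 21.1
tool_pos: [0.5723, -0.3236, -0.0044]
ee_rot: [[0.177, -0.984, -0.001], [-0.984, -0.177, 0.001], [-0.001, 0.001, -1.0]]
contact_force: [0.1, 1.3, -0.4]
width: 0.0703
```

Call:
apply_moves --plan '[{"fingers": 0.65,"translation": [0,0,0],"rotation": [0,0,0]},{"fingers": 0.4,"translation": [0,0,0],"rotation": [0,0,0]},{"fingers": 0.25,"translation": [0,0,0],"rotation": [0,0,0]},{"fingers": 0.1,"translation": [0,0,0],"rotation": [0,0,0]},{"fingers": 0.1,"translation": [0,0,0],"rotation": [0,0,0]}]'

```text
clock: 21.72
tool_pos: [0.573, -0.3241, -0.0032]
ee_rot: [[0.177, -0.984, 0.001], [-0.984, -0.177, -0.001], [0.001, -0.001, -1.0]]
contact_force: [0.3, -0.4, 2.5]
width: 0.0588
```

Call:
apply_moves --plan '[{"fingers": 0.1,"translation": [0,0,-0.01],"rotation": [0,0,0]},{"fingers": 0.1,"translation": [0,0,-0.04],"rotation": [0,0,0]},{"fingers": 0.1,"translation": [0,0,-0.08],"rotation": [0,0,0]},{"fingers": 0.1,"translation": [0,0,-0.13],"rotation": [0,0,0]},{"fingers": 0.1,"translation": [0,0,-0.17],"rotation": [0,0,0]}]'

```text
clock: 22.35
tool_pos: [0.5728, -0.3239, 0.1688]
ee_rot: [[0.177, -0.984, 0.001], [-0.984, -0.177, -0.001], [0.001, -0.001, -1.0]]
contact_force: [0.2, -0.5, -0.3]
width: 0.059
```

Call:
apply_moves --plan '[{"fingers": 0.1,"translation": [-0.04,0.006,0],"rotation": [0,0,0]},{"fingers": 0.1,"translation": [-0.08,0.012,0],"rotation": [0,0,0]},{"fingers": 0.1,"translation": [-0.12,0.018,0],"rotation": [0,0,0]},{"fingers": 0.1,"translation": [-0.1666,0.0254,0],"rotation": [0,0,0]},{"fingers": 0.1,"translation": [-0.1666,0.0254,0],"rotation": [0,0,0]}]'

```text
clock: 22.98
tool_pos: [0.5167, -0.1619, 0.1668]
ee_rot: [[0.18, -0.984, -0.001], [-0.984, -0.18, 0.001], [-0.001, 0.001, -1.0]]
contact_force: [-0.5, 0.0, -0.9]
width: 0.0586
```

Call:
apply_moves --plan '[{"fingers": 0.1,"translation": [0,0,0],"rotation": [0,0,0]},{"fingers": 0.1,"translation": [0,0,0],"rotation": [0,0,0]},{"fingers": 0.1,"translation": [0,0,0],"rotation": [0,0,0]},{"fingers": 0.1,"translation": [0,0,0],"rotation": [0,0,0]},{"fingers": 0.1,"translation": [0,0,0],"rotation": [0,0,0]}]'

```text
clock: 23.6
tool_pos: [0.5182, -0.1647, 0.1662]
ee_rot: [[0.177, -0.984, -0.0], [-0.984, -0.177, -0.0], [-0.0, 0.0, -1.0]]
contact_force: [-0.3, 0.6, -0.3]
width: 0.0586
```

Run:
```python
from look import *
s=get_state();print(s["qpos"],s["ee_rot"].round(4).tolist())
o=look("pot_blue",.062,320,92,60,pic="w12.png")
r=look("dish_green",s["tool_pos"][2]+.0161,320,275,62)
```

```text
[-3.28756838e-01  3.21264776e-01  1.73620244e+00 -7.46574676e-05
  1.08425051e+00  1.06432909e+00] [[0.1768, -0.9842, -0.0001], [-0.9842, -0.1768, -0.0], [-0.0, 0.0001, -1.0]]
pot_blue px [318.9  91.3] box [287  58  64  68] diam mm 48.5 world [ 0.6012 -0.15    0.062 ] depth z 0.062
 tool-frame offset [ 0.0003 -0.0843  0.1042] clock 23.6 tcp [ 0.5182 -0.1647  0.1662]
dish_green px [318.8 273.8] box [259 223 120 103] diam mm 51.1 world [ 0.5192 -0.1647  0.1823] depth z 0.1845
 tool-frame offset [ 0.0003 -0.001  -0.016 ] clock 23.65 tcp [ 0.5182 -0.1646  0.1663]
```

View pics/w12.png

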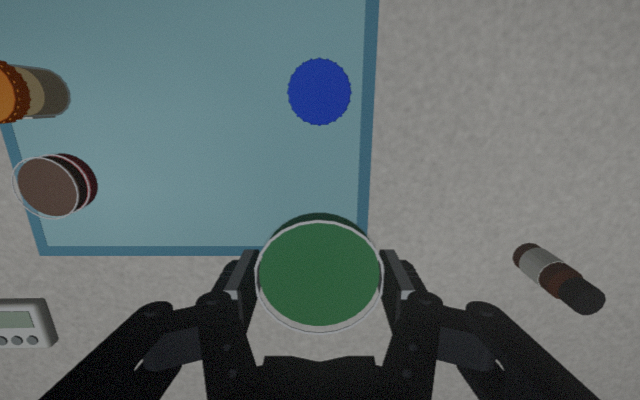

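Call:
apply_moves --plan '[{"fingers": 0.1,"translation": [0,0.0007,0.04],"rotation": [0,0,0]},{"fingers": 0.1,"translation": [0,0.0007,0.09],"rotation": [0,0,0]},{"fingers": 0.1,"translation": [0,0.0007,0.13],"rotation": [0,0,0]},{"fingers": 0.1,"translation": [0,0.0007,0.15],"rotation": [0,0,0]},{"fingers": 0.1,"translation": [0,0.0007,0.155],"rotation": [0,0,0]}]'

```text
clock: 24.32
tool_pos: [0.5167, -0.1643, 0.0101]
ee_rot: [[0.177, -0.984, -0.003], [-0.984, -0.177, 0.001], [-0.001, 0.002, -1.0]]
contact_force: [-0.0, 0.3, -0.3]
width: 0.0585
```

Call:
apply_moves --plan '[{"fingers": 0.1,"translation": [0,0,0.004],"rotation": [0,0,0]},{"fingers": 0.1,"translation": [0,0,0.008],"rotation": [0,0,0]},{"fingers": 0.1,"translation": [0,0,0.011],"rotation": [0,0,0]},{"fingers": 0.1,"translation": [0,0,0.0118],"rotation": [0,0,0]},{"fingers": 0.1,"translation": [0,0,0.0118],"rotation": [0,0,0]}]'

```text
clock: 24.95
tool_pos: [0.5176, -0.1646, -0.0003]
ee_rot: [[0.177, -0.984, 0.0], [-0.984, -0.177, -0.0], [0.0, -0.0, -1.0]]
contact_force: [-0.1, 0.2, 0.9]
width: 0.0593
```

Call:
apply_moves --plan '[{"fingers": 0.1,"translation": [0,0,0.0006],"rotation": [0,0,0]},{"fingers": 0.1,"translation": [0,0,0.0006],"rotation": [0,0,0]},{"fingers": 0.65,"translation": [0,0,0.0006],"rotation": [0,0,0]},{"fingers": 0.65,"translation": [0,0,0.0006],"rotation": [0,0,0]},{"fingers": 0.65,"translation": [0,0,0.0006],"rotation": [0,0,0]}]'

```text
clock: 25.58
tool_pos: [0.5175, -0.1646, -0.001]
ee_rot: [[0.177, -0.984, 0.0], [-0.984, -0.177, -0.0], [0.0, -0.0, -1.0]]
contact_force: [0.4, -0.2, -0.3]
width: 0.0706
```

Call:
apply_moves --plan '[{"fingers": 0.65,"translation": [0,0,-0.02],"rotation": [0,0,0]},{"fingers": 0.65,"translation": [0,0,-0.06],"rotation": [0,0,0]},{"fingers": 0.65,"translation": [0,0,-0.1],"rotation": [0,0,0]},{"fingers": 0.65,"translation": [0,0.02,-0.15],"rotation": [0,0,0]},{"fingers": 0.65,"translation": [0,0.02,-0.15],"rotation": [0,0,0]}]'

```text
clock: 26.2
tool_pos: [0.4991, -0.1689, 0.1529]
ee_rot: [[0.177, -0.984, 0.008], [-0.984, -0.177, -0.003], [0.004, -0.007, -1.0]]
contact_force: [0.2, -0.0, 0.3]
width: 0.0703
```

Run:
```python
from look import *
o=look("pot_blue",.062,320,70,60,pic="w13.png")
r=look("dish_green",.014,320,175,80)
x=np.array([.9842,.1771]);y=np.array([-.1771,.9842]);d=(o-r)[:2];print(d@x,d@y)
```

```text
pot_blue px [317.1  62.1] box [283  25  69  76] diam mm 49.2 world [ 0.6011 -0.1501  0.062 ] depth z 0.062
 tool-frame offset [-0.0009 -0.1031  0.0916] clock 26.2 tcp [ 0.4991 -0.1689  0.1529]
dish_green px [318.  168.1] box [288 139  61  60] diam mm 55.1 world [ 0.5172 -0.1648  0.014 ] depth z 0.017
 tool-frame offset [-0.0005 -0.0187  0.1368] clock 26.25 tcp [ 0.4983 -0.1684  0.1507]
0.08518294838757531 -0.00037377288525220376
```

View pics/w13.png

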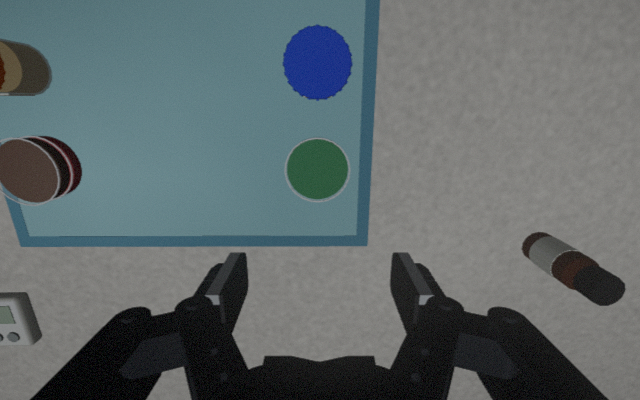

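Call:
apply_moves --plan '[{"fingers": 0.65,"translation": [0.03,0.01,-0.03],"rotation": [0,0,0]},{"fingers": 0.65,"translation": [0.08,0.02,-0.04],"rotation": [0,0,0]},{"fingers": 0.65,"translation": [0.13,0.035,-0.04],"rotation": [0,0,0]},{"fingers": 0.65,"translation": [0.18,0.05,-0.04],"rotation": [0,0,0]},{"fingers": 0.65,"translation": [0.2325,0.063,-0.04],"rotation": [0,0,0]}]'

```text
clock: 26.92
tool_pos: [0.4764, -0.4091, 0.1867]
ee_rot: [[0.177, -0.984, -0.002], [-0.984, -0.177, 0.003], [-0.003, 0.002, -1.0]]
contact_force: [-0.6, 0.5, -0.2]
width: 0.0703
```

Call:
apply_moves --plan '[{"fingers": 0.3,"translation": [0,0,0],"rotation": [0,0,0]},{"fingers": 0.3,"translation": [0,0,0],"rotation": [0,0,0]},{"fingers": 0.3,"translation": [0,0,0],"rotation": [0,0,0]},{"fingers": 0.3,"translation": [0,0,0],"rotation": [0,0,0]},{"fingers": 0.3,"translation": [0,0,0],"rotation": [0,0,0]}]'

```text
clock: 27.55
tool_pos: [0.4773, -0.4073, 0.1892]
ee_rot: [[0.178, -0.984, 0.0], [-0.984, -0.178, -0.0], [0.0, -0.0, -1.0]]
contact_force: [-0.2, 0.5, -0.8]
width: 0.0561
```

```bash
cat > cap.py <<'E'
from look import *
def cap(zt,x0,y0,pic=None,R=.06,tol=.006):
    s=get_state();p,d=capture("wrist");T=wT(s);cal=get_calibration("wrist")
    if pic: cv2.imwrite("pics/"+pic,p[:,:,::-1])
    P=pts(cal,d,T)
    m=((d>0)&(abs(P[...,2]-zt)<tol)&(np.hypot(P[...,0]-x0,P[...,1]-y0)<R)).astype(np.uint8)
    m=cv2.morphologyEx(m,cv2.MORPH_OPEN,np.ones((3,3)))
    n,l,st,ct=cv2.connectedComponentsWithStats(m)
    if n<2: print("none"); return
    k=1+np.argmax(st[1:,4]); mm=l==k
    z=np.median(P[mm][:,2]); cn=max(cv2.findContours(mm.astype(np.uint8),cv2.RETR_EXTERNAL,cv2.CHAIN_APPROX_NONE)[0],key=len)[:,0].astype(float)
    W=np.array([at_z(cal,*q,z,T)[:2] for q in cn],np.float32)
    c,r=cv2.minEnclosingCircle(W); el=cv2.fitEllipse(W)
    cw=at_z(cal,*ct[k],z,T)
    print("top z",z.round(4),"enc",np.round(c,4),"d",round(2*r,4),"ell",np.round(el[0],4),np.round(el[1],4),"centroid",cw.round(4),"px",ct[k].round(1))
    e=s["ee_rot"].T@(cw-s["tool_pos"]); print(" tool offset",e.round(4),"tcp",s["tool_pos"].round(4),"clock",s["clock"],"rot",s["ee_rot"][:,0].round(4))
    return cw
E
python3 - <<'E'
from cap import *
cap(.085,.477,-.408,"w14.png")
# rack height
cal=get_calibration("top");p,d=capture("top");P=pts(cal,d)
Q=P[60:115,345:435].reshape(-1,3); print("rack max z",np.percentile(Q[:,2],[90,99]), "min x of z>.03",Q[(Q[:,2]>.03)&(Q[:,2]<.2)][:,0].min())
cv2.imwrite("pics/t14.png",p[:,:,::-1])
E
```

```text
top z 0.085 enc [ 0.476  -0.4056] d 0.0277 ell [ 0.476  -0.4056] [0.0256 0.0268] centroid [ 0.4762 -0.4056  0.085 ] px [316.1 199.2]
 tool offset [-0.002   0.0008  0.1042] tcp [ 0.4773 -0.4073  0.1892] clock 27.55 rot [ 1.782e-01 -9.840e-01  3.000e-04]
rack max z [0.11980139 0.12295431] min x of z>.03 0.7779117422506415
```

View pics/w14.png

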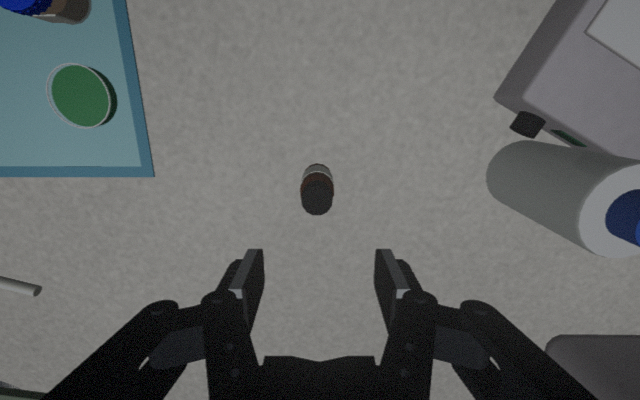

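Call:
apply_moves --plan '[{"fingers": 0.3,"translation": [-0.0023,0.0008,0.03],"rotation": [0,0,0]},{"fingers": 0.3,"translation": [-0.0023,0.0008,0.07],"rotation": [0,0,0]},{"fingers": 0.3,"translation": [-0.0023,0.0008,0.11],"rotation": [0,0,0]},{"fingers": 0.3,"translation": [-0.0023,0.0008,0.15],"rotation": [0,0,0]},{"fingers": 0.3,"translation": [-0.0023,0.0008,0.169],"rotation": [0,0,0]}]'

```text
clock: 28.28
tool_pos: [0.4749, -0.405, 0.0176]
ee_rot: [[0.177, -0.984, -0.003], [-0.984, -0.177, 0.002], [-0.003, 0.002, -1.0]]
contact_force: [0.9, 0.1, 0.2]
width: 0.0556
```

Call:
apply_moves --plan '[{"fingers": 0.3,"translation": [0,0,0],"rotation": [0,0,0]},{"fingers": 0,"translation": [0,0,0],"rotation": [0,0,0]},{"fingers": -0.2,"translation": [0,0,0],"rotation": [0,0,0]},{"fingers": -0.5,"translation": [0,0,0],"rotation": [0,0,0]},{"fingers": -0.5,"translation": [0,0,0],"rotation": [0,0,0]}]'

```text
clock: 28.9
tool_pos: [0.4765, -0.4065, 0.0215]
ee_rot: [[0.177, -0.984, 0.002], [-0.984, -0.177, -0.002], [0.002, -0.002, -1.0]]
contact_force: [0.8, 0.9, 6.9]
width: 0.0313
```

Call:
apply_moves --plan '[{"fingers": -0.5,"translation": [0,0,0],"rotation": [0,0,0]},{"fingers": -0.5,"translation": [0,0,0],"rotation": [0,0,0]},{"fingers": -0.5,"translation": [0,0,-0.005],"rotation": [0,0,0]},{"fingers": -0.5,"translation": [0,0,-0.015],"rotation": [0,0,0]},{"fingers": -0.5,"translation": [0,0,-0.02],"rotation": [0,0,0]}]'

```text
clock: 29.52
tool_pos: [0.4761, -0.4062, 0.0408]
ee_rot: [[0.177, -0.984, 0.001], [-0.984, -0.177, -0.001], [0.001, -0.001, -1.0]]
contact_force: [0.8, 0.7, -0.7]
width: 0.0315
```

Run:
```python
from cap import *
s=get_state();print(s["tool_pos"],s["ee_rot"].round(4).tolist(),s["width"])
p,d=capture("wrist");cv2.imwrite("pics/w15.png",p[:,:,::-1])
p,d=capture("scene");cv2.imwrite("pics/s15.png",cv2.resize(p[90:200,140:300],None,fx=4,fy=4)[:,:,::-1])
```

```text
[ 0.47606818 -0.4061523   0.0407898 ] [[0.1772, -0.9842, 0.0007], [-0.9842, -0.1772, -0.0007], [0.0008, -0.0006, -1.0]] 0.03145908554909099
```

View pics/w15.png

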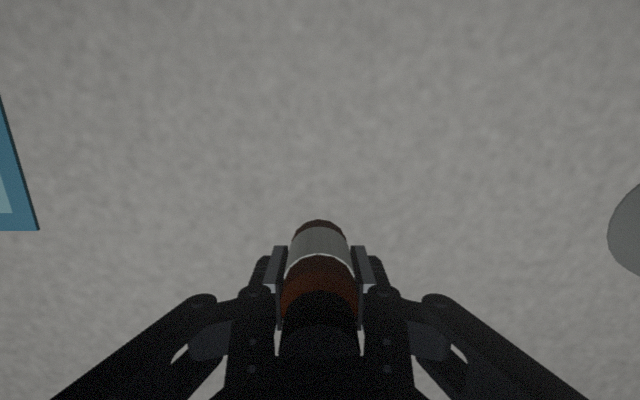

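View pics/s15.png

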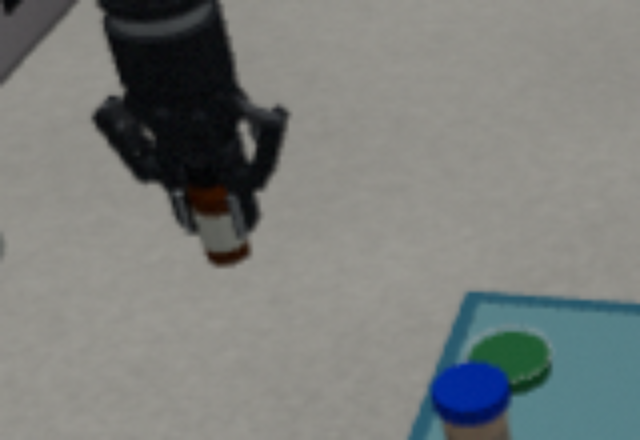

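Call:
apply_moves --plan '[{"fingers": -0.5,"translation": [0,0,-0.04],"rotation": [0,0,0]},{"fingers": -0.5,"translation": [0,0,-0.09],"rotation": [0,0,0]},{"fingers": -0.5,"translation": [-0.015,-0.015,-0.13],"rotation": [0,0,0]},{"fingers": -0.5,"translation": [-0.045,-0.045,-0.14],"rotation": [0,0,0]},{"fingers": -0.5,"translation": [-0.08,-0.083,-0.14],"rotation": [0,0,0]}]'

```text
clock: 30.25
tool_pos: [0.544, -0.3124, 0.1815]
ee_rot: [[0.175, -0.984, 0.002], [-0.984, -0.175, -0.002], [0.002, -0.002, -1.0]]
contact_force: [0.8, 0.0, -1.9]
width: 0.0311
```

Call:
apply_moves --plan '[{"fingers": -0.5,"translation": [-0.035,-0.036,0],"rotation": [0,0,0]},{"fingers": -0.5,"translation": [-0.07,-0.072,0],"rotation": [0,0,0]},{"fingers": -0.5,"translation": [-0.11,-0.115,0],"rotation": [0,0,0]},{"fingers": -0.5,"translation": [-0.15,-0.1557,0],"rotation": [0,0,0]},{"fingers": -0.5,"translation": [-0.15,-0.1557,0],"rotation": [0,0,0]}]'

```text
clock: 30.88
tool_pos: [0.6717, -0.1334, 0.1791]
ee_rot: [[0.182, -0.983, -0.0], [-0.983, -0.182, 0.001], [-0.001, -0.0, -1.0]]
contact_force: [0.3, -0.6, -1.3]
width: 0.0316
```

Call:
apply_moves --plan '[{"fingers": -0.5,"translation": [0,0,0.03],"rotation": [0,0,0]},{"fingers": -0.5,"translation": [0,0,0.06],"rotation": [0,0,0]},{"fingers": -0.5,"translation": [0,0,0.07],"rotation": [0,0,0]},{"fingers": -0.5,"translation": [0,0,0.07],"rotation": [0,0,0]},{"fingers": -0.5,"translation": [0,0,0.07],"rotation": [0,0,0]}]'

```text
clock: 31.5
tool_pos: [0.6707, -0.1378, 0.1114]
ee_rot: [[0.177, -0.984, 0.002], [-0.984, -0.177, -0.001], [0.001, -0.002, -1.0]]
contact_force: [0.6, -0.3, -0.6]
width: 0.0312
```

Run:
```python
from h import *
s=get_state();print(s["clock"],s["tool_pos"],s["ee_rot"].round(4).tolist(),s["width"])
p,d=capture("wrist");cv2.imwrite("pics/w16.png",p[:,:,::-1])
p,d=capture("scene");cv2.imwrite("pics/s16.png",cv2.resize(p[130:280,150:350],None,fx=4,fy=4)[:,:,::-1])
print(s["ee_rot"].T@(np.array([.670,-.1376,.024])-s["tool_pos"]))
```

```text
31.5 [ 0.67072112 -0.13783817  0.11141712] [[0.1769, -0.9842, 0.0025], [-0.9842, -0.1769, -0.0007], [0.0012, -0.0023, -1.0]] 0.031161023350958664
[-0.00046309  0.00087018  0.08741486]
```

View pics/w16.png

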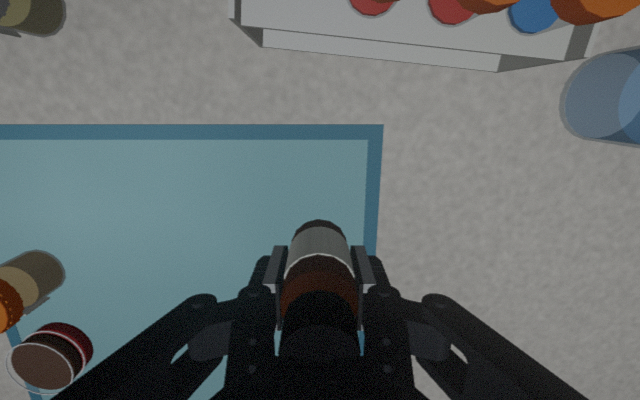

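View pics/s16.png

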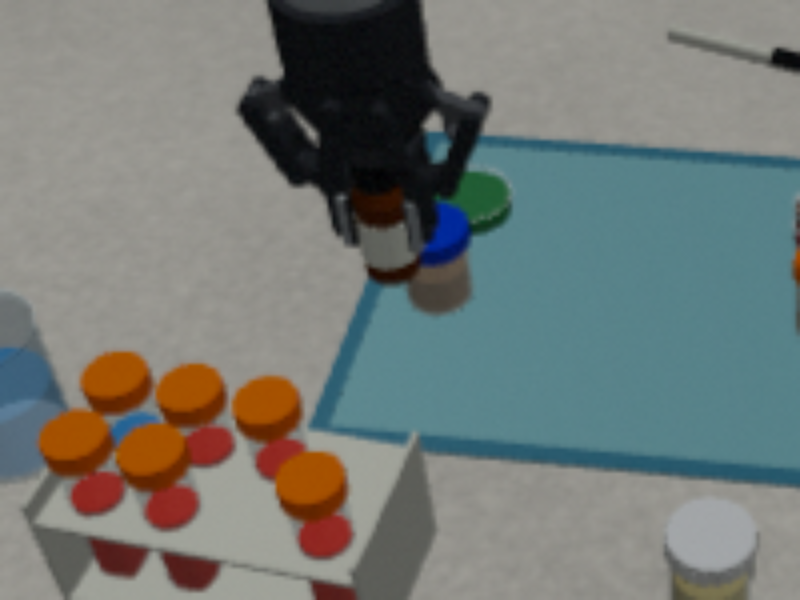

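Call:
apply_moves --plan '[{"fingers": -0.5,"translation": [0,0.0004,0.03],"rotation": [0,0,0]},{"fingers": -0.5,"translation": [0,0.0004,0.06],"rotation": [0,0,0]},{"fingers": -0.5,"translation": [0,0.0004,0.075],"rotation": [0,0,0]},{"fingers": -0.5,"translation": [0,0.0004,0.08],"rotation": [0,0,0]},{"fingers": -0.5,"translation": [0,0.0004,0.08],"rotation": [0,0,0]}]'

```text
clock: 32.22
tool_pos: [0.6702, -0.1375, 0.0307]
ee_rot: [[0.177, -0.984, 0.001], [-0.984, -0.177, -0.0], [0.001, -0.001, -1.0]]
contact_force: [1.5, -0.7, -0.9]
width: 0.0313
```

Call:
apply_moves --plan '[{"fingers": -0.5,"translation": [0,0,0],"rotation": [0,0,0]},{"fingers": -0.5,"translation": [0,0,0],"rotation": [0,0,0]},{"fingers": -0.5,"translation": [0,0,0.002],"rotation": [0,0,0]},{"fingers": -0.5,"translation": [0,0,0.005],"rotation": [0,0,0]},{"fingers": -0.5,"translation": [0,0,0.005],"rotation": [0,0,0]}]'

```text
clock: 32.85
tool_pos: [0.6693, -0.1373, 0.0245]
ee_rot: [[0.177, -0.984, -0.001], [-0.984, -0.177, 0.0], [-0.0, 0.001, -1.0]]
contact_force: [0.2, -0.2, -0.0]
width: 0.0314
```

Run:
```python
from h import *
s=get_state();print(s["clock"],s["tool_pos"],s["ee_rot"].round(4).tolist(),s["width"])
print(s["ee_rot"].T@(np.array([.670,-.1376,.0235])-s["tool_pos"]))
```

```text
32.85 [ 0.66927707 -0.13729513  0.0245154 ] [[0.1772, -0.9842, -0.0008], [-0.9842, -0.1772, 0.0001], [-0.0002, 0.0008, -1.0]] 0.031421966788888096
[ 0.00042843 -0.00065826  0.00101477]
```

Call:
apply_moves --plan '[{"fingers": -0.5,"translation": [0.0003,-0.0005,0.0005],"rotation": [0,0,0]},{"fingers": -0.5,"translation": [0.0003,-0.0005,0.001],"rotation": [0,0,0]},{"fingers": -0.5,"translation": [0.0003,-0.0005,0.0013],"rotation": [0,0,0]},{"fingers": -0.5,"translation": [0.0003,-0.0005,0.0013],"rotation": [0,0,0]},{"fingers": -0.5,"translation": [0.0003,-0.0005,0.0013],"rotation": [0,0,0]}]'

```text
clock: 33.48
tool_pos: [0.6702, -0.1376, 0.0237]
ee_rot: [[0.177, -0.984, 0.0], [-0.984, -0.177, -0.0], [0.0, -0.0, -1.0]]
contact_force: [-0.4, -0.9, -1.1]
width: 0.0312
```

Call:
apply_moves --plan '[{"fingers": -0.1,"translation": [0,0,0],"rotation": [0,0,0]},{"fingers": 0.1,"translation": [0,0,0],"rotation": [0,0,0]},{"fingers": 0.3,"translation": [0,0,0],"rotation": [0,0,0]},{"fingers": 0.3,"translation": [0,0,0],"rotation": [0,0,0]},{"fingers": 0.3,"translation": [0,0,0],"rotation": [0,0,0]}]'

```text
clock: 34.1
tool_pos: [0.6701, -0.1375, 0.0237]
ee_rot: [[0.177, -0.984, 0.0], [-0.984, -0.177, -0.0], [0.0, 0.0, -1.0]]
contact_force: [0.9, -0.2, -0.3]
width: 0.0556
```

Call:
apply_moves --plan '[{"fingers": 0.3,"translation": [0,0,-0.02],"rotation": [0,0,0]},{"fingers": 0.3,"translation": [0,0,-0.05],"rotation": [0,0,0]},{"fingers": 0.3,"translation": [0,0,-0.1],"rotation": [0,0,0]},{"fingers": 0.3,"translation": [0,0,-0.15],"rotation": [0,0,0]},{"fingers": 0.3,"translation": [0,0.03,-0.19],"rotation": [0,0,0]}]'

```text
clock: 34.72
tool_pos: [0.6419, -0.1427, 0.2157]
ee_rot: [[0.178, -0.984, 0.003], [-0.984, -0.178, -0.001], [0.001, -0.003, -1.0]]
contact_force: [0.5, -0.6, -0.6]
width: 0.0555
```

Call:
apply_moves --plan '[{"fingers": 0.3,"translation": [0,0.05,0],"rotation": [0,0,0]},{"fingers": 0.3,"translation": [0,0.05,0],"rotation": [0,0,0]},{"fingers": 0.3,"translation": [0,0.05,0],"rotation": [0,0,0]},{"fingers": 0.3,"translation": [0,0.05,0],"rotation": [0,0,0]},{"fingers": 0.3,"translation": [0,0.05,0],"rotation": [0,0,0]}]'

```text
clock: 35.35
tool_pos: [0.5922, -0.1516, 0.2131]
ee_rot: [[0.178, -0.984, -0.0], [-0.984, -0.178, 0.0], [-0.0, 0.0, -1.0]]
contact_force: [0.6, 0.8, 0.3]
width: 0.0558
```

Run:
```python
from cap import *
b=cap(.087,.67,-.138,"w17.png",R=.04)
o=cap(.062,.601,-.15,R=.04)
x=np.array([.9842,.1771]);y=np.array([-.1771,.9842]);d=(b-o)[:2];print(d@x,d@y)
```

```text
top z 0.087 enc [ 0.6689 -0.1379] d 0.0268 ell [ 0.6688 -0.1377] [0.0256 0.0257] centroid [ 0.669  -0.1377  0.087 ] px [318.5 100. ]
 tool offset [-0.     -0.0781  0.1261] tcp [ 0.5922 -0.1516  0.2131] clock 35.35 rot [ 1.777e-01 -9.841e-01 -1.000e-04]
top z 0.062 enc [ 0.6015 -0.1497] d 0.0491 ell [ 0.6014 -0.1497] [0.0464 0.0472] centroid [ 0.6019 -0.1496  0.062 ] px [318.4 173.8]
 tool offset [-1.000e-04 -1.010e-02  1.511e-01] tcp [ 0.5921 -0.1516  0.2132] clock 35.4 rot [ 1.777e-01 -9.841e-01 -1.000e-04]
0.06816432954032527 -0.00011005846857084378
```

View pics/w17.png

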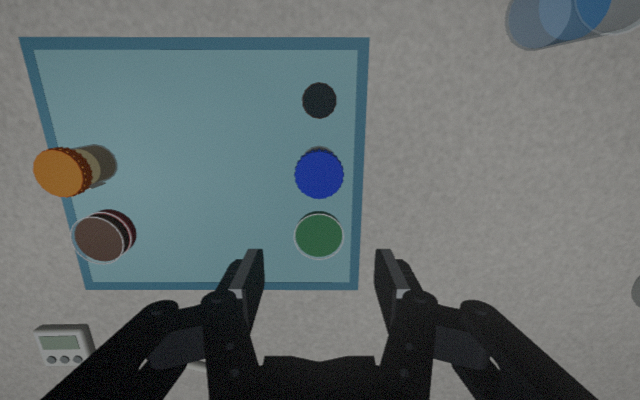

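Call:
apply_moves --plan '[{"fingers": 0.5,"translation": [-0.056,0.003,0],"rotation": [0,0,0]},{"fingers": 0.5,"translation": [-0.112,0.006,0],"rotation": [0,0,0]},{"fingers": 0.5,"translation": [-0.168,0.009,0],"rotation": [0,0,0]},{"fingers": 0.5,"translation": [-0.224,0.012,0],"rotation": [0,0,0]},{"fingers": 0.5,"translation": [-0.28,0.015,0],"rotation": [0,0,0]}]'

```text
clock: 36.08
tool_pos: [0.5267, 0.123, 0.2137]
ee_rot: [[0.177, -0.984, 0.0], [-0.984, -0.177, 0.0], [0.0, -0.0, -1.0]]
contact_force: [1.1, 0.4, 0.4]
width: 0.0639
```

Call:
apply_moves --plan '[{"fingers": 0.5,"translation": [-0.056,0.003,0],"rotation": [0,0,0]},{"fingers": 0.5,"translation": [-0.112,0.006,0],"rotation": [0,0,0]},{"fingers": 0.5,"translation": [-0.168,0.009,0],"rotation": [0,0,0]},{"fingers": 0.5,"translation": [-0.224,0.012,0],"rotation": [0,0,0]},{"fingers": 0.5,"translation": [-0.275,0.015,0],"rotation": [0,0,0]}]'

```text
clock: 36.7
tool_pos: [0.463, 0.3914, 0.2135]
ee_rot: [[0.178, -0.984, 0.0], [-0.984, -0.178, 0.0], [0.0, -0.0, -1.0]]
contact_force: [1.4, 0.3, 0.7]
width: 0.0641
```

Call:
apply_moves --plan '[{"fingers": 0.5,"translation": [0,0,0],"rotation": [0,0,0]},{"fingers": 0.5,"translation": [0,0,0.02],"rotation": [0,0,0]},{"fingers": 0.5,"translation": [0,0,0.02],"rotation": [0,0,0]},{"fingers": 0.5,"translation": [0,0,0.02],"rotation": [0,0,0]},{"fingers": 0.5,"translation": [0,0,0.02],"rotation": [0,0,0]}]'

```text
clock: 37.33
tool_pos: [0.4641, 0.389, 0.1945]
ee_rot: [[0.177, -0.984, 0.001], [-0.984, -0.177, 0.001], [-0.001, -0.001, -1.0]]
contact_force: [0.5, -0.9, 0.8]
width: 0.0641
```

Run:
```python
from cap import *
print(get_state()["qpos"])
b=cap(.09,.464,.39,"w18.png",R=.04)
```

```text
[ 6.78686645e-01  3.90917913e-01  1.55083093e+00 -1.73439084e-04
  1.19838781e+00  2.07208547e+00]
top z 0.0901 enc [0.4638 0.3929] d 0.0255 ell [0.4638 0.393 ] [0.0238 0.0245] centroid [0.4639 0.393  0.0901] px [313.8 197.8]
 tool offset [-0.0039 -0.0003  0.1044] tcp [0.4641 0.389  0.1945] clock 37.325 rot [ 1.765e-01 -9.843e-01 -6.000e-04]
```

View pics/w18.png

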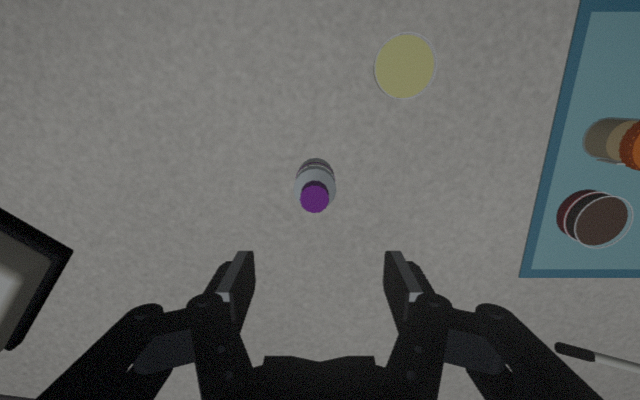

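Call:
apply_moves --plan '[{"fingers": 0.5,"translation": [-0.0041,-0.0003,0.03],"rotation": [0,0,0]},{"fingers": 0.5,"translation": [-0.0041,-0.0003,0.07],"rotation": [0,0,0]},{"fingers": 0.5,"translation": [-0.0041,-0.0003,0.11],"rotation": [0,0,0]},{"fingers": 0.5,"translation": [-0.0041,-0.0003,0.15],"rotation": [0,0,0]},{"fingers": 0.5,"translation": [-0.0041,-0.0003,0.169],"rotation": [0,0,0]}]'

```text
clock: 38.0
tool_pos: [0.4624, 0.3925, 0.0227]
ee_rot: [[0.177, -0.984, -0.002], [-0.984, -0.177, -0.002], [0.001, 0.002, -1.0]]
contact_force: [-0.2, -0.1, 0.1]
width: 0.0643
```

Call:
apply_moves --plan '[{"fingers": 0.5,"translation": [0,0,0],"rotation": [0,0,0]},{"fingers": 0.2,"translation": [0,0,0],"rotation": [0,0,0]},{"fingers": 0,"translation": [0,0,0],"rotation": [0,0,0]},{"fingers": -0.3,"translation": [0,0,0],"rotation": [0,0,0]},{"fingers": -0.3,"translation": [0,0,0],"rotation": [0,0,0]}]'

```text
clock: 38.62
tool_pos: [0.4639, 0.3938, 0.0262]
ee_rot: [[0.177, -0.984, 0.002], [-0.984, -0.177, 0.002], [-0.001, -0.003, -1.0]]
contact_force: [0.0, 0.2, 6.5]
width: 0.0389
```

Call:
apply_moves --plan '[{"fingers": -0.3,"translation": [0,0,0],"rotation": [0,0,0]},{"fingers": -0.3,"translation": [0,0,0],"rotation": [0,0,0]},{"fingers": -0.3,"translation": [0,0,-0.005],"rotation": [0,0,0]},{"fingers": -0.3,"translation": [0,0,-0.015],"rotation": [0,0,0]},{"fingers": -0.3,"translation": [0,0,-0.03],"rotation": [0,0,0]}]'

```text
clock: 39.25
tool_pos: [0.4628, 0.393, 0.055]
ee_rot: [[0.177, -0.984, -0.001], [-0.984, -0.177, -0.001], [0.001, 0.001, -1.0]]
contact_force: [0.1, -0.8, -0.8]
width: 0.0392
```

Run:
```python
from cap import *
s=get_state();print(s["tool_pos"],s["ee_rot"].round(4).tolist(),s["width"])
p,d=capture("wrist");cv2.imwrite("pics/w19.png",p[:,:,::-1])
p,d=capture("scene");cv2.imwrite("pics/s19.png",cv2.resize(p[130:260,400:560],None,fx=4,fy=4)[:,:,::-1])
```

```text
[0.46277652 0.3930341  0.05504184] [[0.1772, -0.9842, -0.0008], [-0.9842, -0.1772, -0.0008], [0.0006, 0.0009, -1.0]] 0.03920424726462037
```

View pics/s19.png

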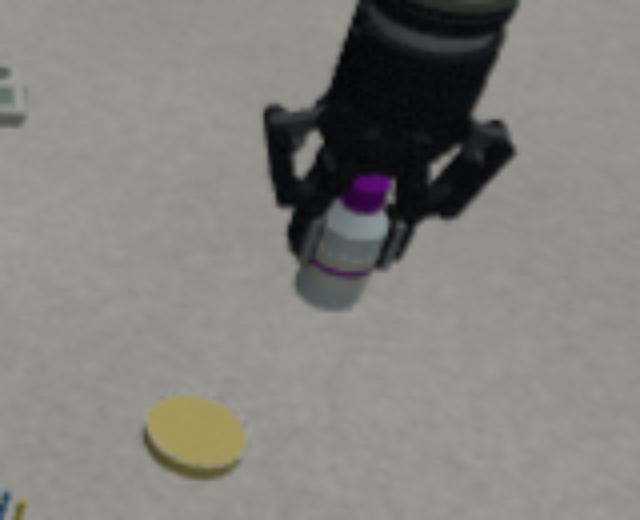

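Call:
apply_moves --plan '[{"fingers": -0.3,"translation": [0,0,-0.04],"rotation": [0,0,0]},{"fingers": -0.3,"translation": [0,0,-0.09],"rotation": [0,0,0]},{"fingers": -0.3,"translation": [0.02,-0.002,-0.13],"rotation": [0,0,0]},{"fingers": -0.3,"translation": [0.06,-0.006,-0.14],"rotation": [0,0,0]},{"fingers": -0.3,"translation": [0.11,-0.01,-0.14],"rotation": [0,0,0]}]'

```text
clock: 39.98
tool_pos: [0.4931, 0.2866, 0.1962]
ee_rot: [[0.179, -0.984, 0.003], [-0.984, -0.179, 0.002], [-0.001, -0.003, -1.0]]
contact_force: [1.2, 0.3, -1.7]
width: 0.0394
```

Call:
apply_moves --plan '[{"fingers": -0.3,"translation": [0.05,-0.005,0],"rotation": [0,0,0]},{"fingers": -0.3,"translation": [0.1,-0.01,0],"rotation": [0,0,0]},{"fingers": -0.3,"translation": [0.15,-0.015,0],"rotation": [0,0,0]},{"fingers": -0.3,"translation": [0.2,-0.02,0],"rotation": [0,0,0]},{"fingers": -0.3,"translation": [0.25,-0.024,0],"rotation": [0,0,0]}]'

```text
clock: 40.6
tool_pos: [0.5606, 0.0434, 0.1948]
ee_rot: [[0.177, -0.984, 0.0], [-0.984, -0.177, 0.0], [0.0, -0.0, -1.0]]
contact_force: [-0.1, 1.5, -1.1]
width: 0.0392
```

Call:
apply_moves --plan '[{"fingers": -0.3,"translation": [0.04,-0.004,0],"rotation": [0,0,0]},{"fingers": -0.3,"translation": [0.072,-0.007,0],"rotation": [0,0,0]},{"fingers": -0.3,"translation": [0.072,-0.007,0.03],"rotation": [0,0,0]},{"fingers": -0.3,"translation": [0.072,-0.007,0.07],"rotation": [0,0,0]},{"fingers": -0.3,"translation": [0.072,-0.007,0.08],"rotation": [0,0,0]}]'

```text
clock: 41.22
tool_pos: [0.5781, -0.0247, 0.1123]
ee_rot: [[0.177, -0.984, -0.005], [-0.984, -0.177, 0.0], [-0.001, 0.005, -1.0]]
contact_force: [-0.1, 0.7, -0.6]
width: 0.0396
```

Run:
```python
from h import *
s=get_state();print(s["clock"],s["tool_pos"],s["ee_rot"].round(4).tolist(),s["width"])
p,d=capture("wrist");cv2.imwrite("pics/w20.png",p[:,:,::-1])
p,d=capture("scene");cv2.imwrite("pics/s20.png",cv2.resize(p[130:280,210:410],None,fx=4,fy=4)[:,:,::-1])
print(s["ee_rot"].T@(np.array([.5796,-.0251,.0282])-s["tool_pos"]))
```

```text
41.225 [ 0.57809937 -0.02466552  0.11229447] [[0.177, -0.9842, -0.0054], [-0.9842, -0.177, 0.0003], [-0.0012, 0.0053, -1.0]] 0.039589258323857984
[ 0.0007959  -0.00184214  0.08408504]
```

View pics/s20.png

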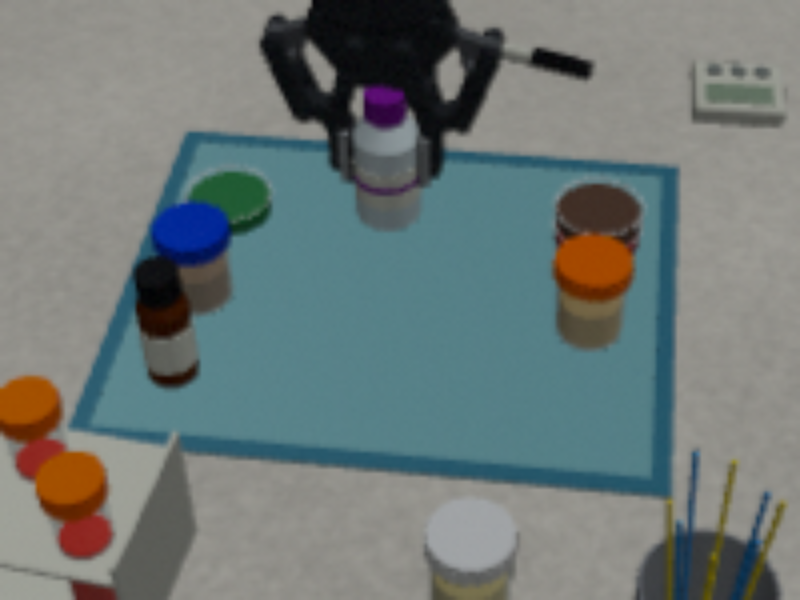

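Descend to just above and let it settle.

Call:
apply_moves --plan '[{"fingers": -0.3,"translation": [0,0,0.03],"rotation": [0,0,0]},{"fingers": -0.3,"translation": [0,0,0.06],"rotation": [0,0,0]},{"fingers": -0.3,"translation": [0,0,0.074],"rotation": [0,0,0]},{"fingers": -0.3,"translation": [0,0,0.077],"rotation": [0,0,0]},{"fingers": -0.3,"translation": [0,0,0.077],"rotation": [0,0,0]}]'

```text
clock: 41.95
tool_pos: [0.581, -0.0246, 0.0388]
ee_rot: [[0.177, -0.984, 0.002], [-0.984, -0.177, -0.0], [0.001, -0.002, -1.0]]
contact_force: [0.7, 0.1, -1.2]
width: 0.0393
```

Call:
apply_moves --plan '[{"fingers": -0.3,"translation": [0,0,0],"rotation": [0,0,0]},{"fingers": -0.3,"translation": [0,0,0],"rotation": [0,0,0]},{"fingers": -0.3,"translation": [0,0,0],"rotation": [0,0,0]},{"fingers": -0.3,"translation": [0,0,0],"rotation": [0,0,0]},{"fingers": -0.3,"translation": [0,0,0],"rotation": [0,0,0]}]'

```text
clock: 42.58
tool_pos: [0.58, -0.0246, 0.0377]
ee_rot: [[0.177, -0.984, -0.0], [-0.984, -0.177, -0.0], [0.0, 0.0, -1.0]]
contact_force: [-0.2, -0.3, -1.4]
width: 0.0393
```

Run:
```python
from h import *
s=get_state();print(s["clock"],s["tool_pos"],s["ee_rot"].round(4).tolist(),s["width"])
print(s["ee_rot"].T@(np.array([.5796,-.0251,.0284])-s["tool_pos"]))
```

```text
42.575 [ 0.57996452 -0.02464744  0.03765516] [[0.1773, -0.9842, -0.0], [-0.9842, -0.1773, -0.0001], [0.0001, 0.0, -1.0]] 0.03927373081625584
[0.0003798  0.00043858 0.00925522]
```

Call:
apply_moves --plan '[{"fingers": -0.3,"translation": [0.0004,0.0004,0.003],"rotation": [0,0,0]},{"fingers": -0.3,"translation": [0.0004,0.0004,0.006],"rotation": [0,0,0]},{"fingers": -0.3,"translation": [0.0004,0.0004,0.008],"rotation": [0,0,0]},{"fingers": -0.3,"translation": [0.0004,0.0004,0.009],"rotation": [0,0,0]},{"fingers": -0.3,"translation": [0.0004,0.0004,0.009],"rotation": [0,0,0]}]'

```text
clock: 43.2
tool_pos: [0.5796, -0.0251, 0.0286]
ee_rot: [[0.177, -0.984, -0.0], [-0.984, -0.177, -0.0], [0.0, 0.0, -1.0]]
contact_force: [-0.0, -0.2, -0.3]
width: 0.0393
```

Call:
apply_moves --plan '[{"fingers": -0.3,"translation": [0,0,0.0004],"rotation": [0,0,0]},{"fingers": -0.3,"translation": [0,0,0.0004],"rotation": [0,0,0]},{"fingers": -0.3,"translation": [0,0,0.0004],"rotation": [0,0,0]},{"fingers": -0.3,"translation": [0,0,0.0004],"rotation": [0,0,0]},{"fingers": -0.3,"translation": [0,0,0.0004],"rotation": [0,0,0]}]'

```text
clock: 43.82
tool_pos: [0.5796, -0.0251, 0.0282]
ee_rot: [[0.177, -0.984, -0.0], [-0.984, -0.177, -0.0], [0.0, 0.0, -1.0]]
contact_force: [-0.3, -0.5, -0.2]
width: 0.0394
```

Call:
apply_moves --plan '[{"fingers": 0,"translation": [0,0,0],"rotation": [0,0,0]},{"fingers": 0.2,"translation": [0,0,0],"rotation": [0,0,0]},{"fingers": 0.5,"translation": [0,0,0],"rotation": [0,0,0]},{"fingers": 0.5,"translation": [0,0,0],"rotation": [0,0,0]},{"fingers": 0.5,"translation": [0,0,0],"rotation": [0,0,0]}]'

```text
clock: 44.45
tool_pos: [0.5797, -0.0251, 0.0283]
ee_rot: [[0.177, -0.984, 0.0], [-0.984, -0.177, -0.0], [0.0, -0.0, -1.0]]
contact_force: [0.2, -0.1, 0.9]
width: 0.064
```

Call:
apply_moves --plan '[{"fingers": 0.5,"translation": [0,0,-0.02],"rotation": [0,0,0]},{"fingers": 0.5,"translation": [0,0,-0.05],"rotation": [0,0,0]},{"fingers": 0.5,"translation": [0,0,-0.1],"rotation": [0,0,0]},{"fingers": 0.5,"translation": [0,0,-0.15],"rotation": [0,0,0]},{"fingers": 0.5,"translation": [0,0.02,-0.2],"rotation": [0,0,0]}]'

```text
clock: 45.08
tool_pos: [0.5605, -0.0285, 0.2298]
ee_rot: [[0.178, -0.984, 0.001], [-0.984, -0.178, -0.0], [0.0, -0.001, -1.0]]
contact_force: [0.5, 0.1, -0.4]
width: 0.0642
```

Call:
apply_moves --plan '[{"fingers": 0.5,"translation": [0,0.03,-0.04],"rotation": [0,0,0]},{"fingers": 0.5,"translation": [0,0.07,-0.08],"rotation": [0,0,0]},{"fingers": 0.5,"translation": [0,0.07,-0.08],"rotation": [0,0,0]},{"fingers": 0.5,"translation": [0,0.07,-0.08],"rotation": [0,0,0]},{"fingers": 0.5,"translation": [0,0.07,-0.08],"rotation": [0,0,0]}]'

```text
clock: 45.7
tool_pos: [0.4912, -0.0409, 0.3066]
ee_rot: [[0.177, -0.984, -0.003], [-0.984, -0.177, 0.0], [-0.001, 0.003, -1.0]]
contact_force: [0.2, 0.8, -0.2]
width: 0.064
```

Run:
```python
from cap import *
Y=.178;ex=np.array([np.cos(Y),np.sin(Y)]);ey=np.array([-np.sin(Y),np.cos(Y)])
b=cap(.087,.67,-.138,"w21.png",R=.03)
s=cap(.092,.58,-.025,R=.03)
po=cap(.062,.558,.0996,R=.04)
pb=cap(.062,.601,-.15,R=.04)
db=cap(.032,.475,.085,R=.04,tol=.004)
dg=cap(.017,.518,-.165,R=.04,tol=.004)
for n,a,q in(("brown-orange",db,po),("green-blue",dg,pb),("broth-blue",b,pb),("saline-mid",s,(po+pb)/2)):
    d=(a-q)[:2]; print(n,(d@ex).round(4),(d@ey).round(4))
print("pots",(po-pb)[:2]@ex,(po-pb)[:2]@ey)
p,d=capture("scene");cv2.imwrite("pics/s21.png",p[:,:,::-1])
p,d=capture("top");cv2.imwrite("pics/t21.png",p[:,:,::-1])
```

```text
top z 0.0868 enc [ 0.6682 -0.1366] d 0.0286 ell [ 0.6681 -0.1367] [0.0256 0.0276] centroid [ 0.6682 -0.1367  0.0868] px [440.7  19. ]
 tool offset [ 0.1259 -0.1578  0.2193] tcp [ 0.4912 -0.0409  0.3066] clock 45.7 rot [ 1.774e-01 -9.841e-01 -8.000e-04]
top z 0.092 enc [ 0.5784 -0.0253] d 0.0246 ell [ 0.5783 -0.0252] [0.0235 0.0237] centroid [ 0.5785 -0.0252  0.092 ] px [318.9  89.4]
 tool offset [ 2.000e-04 -8.920e-02  2.144e-01] tcp [ 0.4913 -0.0409  0.3066] clock 45.75 rot [ 1.775e-01 -9.841e-01 -8.000e-04]
top z 0.0621 enc [0.557  0.0985] d 0.0493 ell [0.5573 0.0985] [0.0464 0.0473] centroid [0.5577 0.0987 0.0621] px [212.1  88.8]
 tool offset [-0.1254 -0.0908  0.2445] tcp [ 0.4913 -0.0409  0.3067] clock 45.8 rot [ 1.775e-01 -9.841e-01 -8.000e-04]
top z 0.0618 enc [ 0.6002 -0.1487] d 0.0492 ell [ 0.6001 -0.1487] [0.0467 0.0478] centroid [ 0.6006 -0.1486  0.0618] px [425.2  90.5]
 tool offset [ 0.1255 -0.089   0.2448] tcp [ 0.4913 -0.0409  0.307 ] clock 45.85 rot [ 1.775e-01 -9.841e-01 -6.000e-04]
top z 0.0321 enc [0.4735 0.0853] d 0.0612 ell [0.4733 0.085 ] [0.0584 0.0597] centroid [0.4739 0.0852 0.0321] px [225.  156.3]
 tool offset [-0.1271 -0.0058  0.2752] tcp [ 0.4913 -0.0409  0.3072] clock 45.9 rot [ 1.775e-01 -9.841e-01 -5.000e-04]
top z 0.0168 enc [ 0.5167 -0.1641] d 0.0612 ell [ 0.5165 -0.164 ] [0.0586 0.0595] centroid [ 0.5171 -0.1639  0.0168] px [408.3 155.8]
 tool offset [ 0.1257 -0.004   0.2906] tcp [ 0.4913 -0.0409  0.3074] clock 45.95 rot [ 1.775e-01 -9.841e-01 -3.000e-04]
brown-orange -0.0849 0.0016
green-blue -0.0848 -0.0003
broth-blue 0.0687 -0.0003
saline-mid -0.0007 -0.0001
pots 0.0016121162154537432 0.2509792048001923
```

View pics/w21.png

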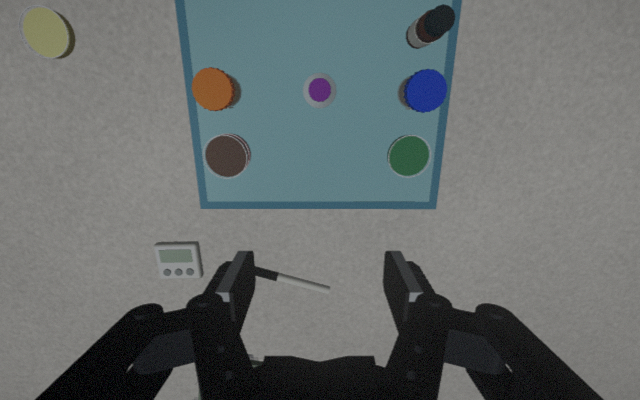

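View pics/s21.png

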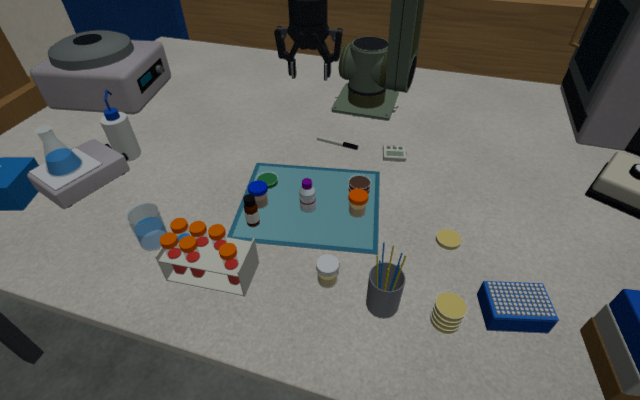

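View pics/t21.png

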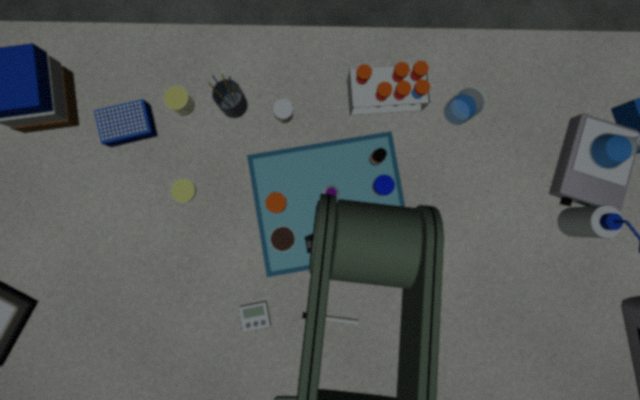

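```bash
python3 -c "
from cell import *
print(finish_job())"
```

```text
the job is handed in; nothing more can be done
None
```

The plating work is set out as asked and handed in at about 46 s of the 128 s allowed. Red went down first, then brown on top of it, then green, the broth bottle and the saline bottle. I didn't move the pots or the straw-yellow dish.

**Final check:** made with the wrist camera from above before handing in. The distances are between centres, along the mat's own axes.

| Item | Distance from its pot or midpoint | Sideways error | Clear gap to the pot's lid |
|---|---|---|---|
| Red and brown stack, in front of the orange-lidded pot | 85 mm | 1.6 mm | about 31 mm |
| Green dish, in front of the blue-lidded pot | 85 mm | 0.3 mm | about 31 mm |
| Broth bottle, behind the blue-lidded pot | 69 mm | 0.3 mm | about 29 mm |
| Saline bottle, midway between the pots | 0.7 mm forward of the midpoint | 0.1 mm | not applicable |

- **Stack:** its top measured 32 mm above the bench, which is right for two dishes on the mat.
- **Upright:** the last pictures show everything standing upright and nothing knocked.
- **Pots:** the camera positions of the orange- and blue-lidded pots agree before and after to about 1–2 mm, which is the calibration limit.

**Disagreements and mends:**
- **Stack sideways reading:** the final check gave 1.6 mm at an oblique angle. A closer look at the red dish had given 0.6 mm.
- **Red-to-brown alignment:** I did not measure this separately after placing brown. It rests on the robot's matching release positions and on the pictures.
- **Green dish:** my first grip was too high, so I released it on the bench and gripped it lower before lifting.

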